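# Stagger the sorting trays on a revolving stand and index it round

## Robot

A 6-joint arm with a two-finger parallel gripper is mounted at the origin on the work surface. World frame = base frame: x ahead of the robot, y to its left, z up, the work surface at z = 0. Lengths are in m, angles in rad, forces in N, time in s.
With the tool pointing down it reaches from about 0.25 to 0.775 m from the base axis. Payload 4 kg.
Tool frame: the origin (TCP) lies midway between the tips of the shut fingers; the grasp point (between the pads) lies 19 mm behind it; y points along the fingers, x is the direction in which the jaws open and shut, and the axes are right-handed (so a half turn about y gives the same grasp; the last joint's range is limited). The gripper opens to 94 mm and grips with 3 to 60 N. Pads are 16 mm wide; open, the fingers measure 119 mm over their backs; the gripper's body (75 mm by 177 mm) begins 78 mm behind the grasp point.
Start: joints at [1.045, 0.087, 1.371, -0, 1.684, -0.103], TCP at [0.226, 0.502, 0.206] pointing down, gripper open.
Joint ranges: [-3.1, 3.1], [-0.76, 2.03], [0.27, 2.55], [-1.08, 4.22], [0.17, 2.65], [-2.57, 2.57]. Speed limits (rad/s): [2.79, 2.79, 3.14, 3.14, 3.14, 3.14].

## Interface

Orientations are given as [roll, pitch, yaw] about the fixed x, y, z axes, in that order (R = Rz(yaw) Ry(pitch) Rx(roll)).
In Python, from bench import robot gives the robot as it stands.
- The arm moves only by the shell command python3 -m creep 'ROWS'. ROWS is JSON, a list of rows, each a list of 7 numbers: the shift along the tool's x, y, z in mm, then the turn, a rotation vector about the tool's x, y, z in degrees, then the closure in counts, from 0 (fully open) to 255 (shut). A call has 1 to 5 rows; each row is the pose to reach, as a shift and turn from the pose commanded when the call began, along the tool's axes at that moment; what a row does not reach only later rows make up. A row lasts 1/8 s, in which the tool goes at most 62.5 mm and 10.7 degrees, less where a joint would pass 70% of its speed; a pose out of reach is approached as far as the arm can. A call with a gripper value outside its range is refused whole. The fingers move at their own pace and stop on an object; the grip force is fixed at half the most. Time passes only in rows, so rows that repeat a pose let the fingers close. It gives the time, the measured TCP pose, the force and the opening at its end, in the units of the state.
- robot.get_obs(): the state, without advancing time (a new reading comes with each control period).
- robot.snapshot(name): name is "scene" or "top" or "wrist"; returns a dict with "color" (480x640x3 uint8, blue, green, red), "fx", "fy", "cx", "cy" (pixels), "k1" (the pictures are not rectified: a ray, as slopes to the right and down, at radius r is drawn at 1 + k1 r^2 times it, then the intrinsics apply), "world_from_camera" (4x4, takes a point from camera to world coordinates); the wrist camera has in their place "mount" (4x4, takes a point from camera to tool coordinates, whose origin is the TCP and whose axes are the tool frame's). Camera axes: x right, y down, z forward; pixel columns grow to the right and rows downward; lengths in m; the calibration is good to about 2 mm. A picture is of the moment at which its call begins: read the wrist's pose just before it. There is no depth.
- robot.close_job(): hands the job in, once; it reports no verdict.
Trained networks look in the newest picture that a camera, given by its name, has taken for a name from the list of things; names that differ only in an ending like _2 or _b are one class to them, and where a whole thing is asked for, a point or a joint stands for the part that bears it (a point fixed in the world has none). Each returns a list of dicts, best first, with "p" (0 to 1); they miss things now and then, are a little off and sometimes report something else, mostly with a low value. They report only what shows in the picture. A call takes as long as a camera call. They do not tell look-alikes from the thing itself.
- robot.spot_in(name, camera): "point" ([x, y, z] in m, in world coordinates, good to about 4 mm: the middle of the surface that is visible of it).
- robot.landmark_of(name, camera): "point" ([x, y, z] in m, in world coordinates, good to about 4 mm: a listed point, or the origin of a listed thing).
The state is a dict: "time": time; "joint_positions": joint angles; "qvel": joint speeds; "joint_torque": joint torques, N m; "tool_pos": TCP position; "ee_rot": TCP orientation; "wrist_force": force on the tool from outside, world axes, zero at the start; "wrist_torque": the same for the moment, N m; "width": finger opening in m.
Only numpy, scipy, OpenCV 4.12 (cv2) and the standard library are available. Lean on these libraries where they do the work, as an engineer would, in place of code of your own. Each camera call takes 0.05 s, during which the arm holds its last target.

## Task

First pull up the stand's red pin, turn the turntable and let the pin drop into the white-marked hole. Stack all the sorting trays that are there on the dock in any order, staggered lengthwise: the lowest set about 18 mm from the dock's middle towards the orange end, the next set back by as much, and so on alternately so every tray rests on the rim below, then put the white cover squarely on the top tray. Only then pull the pin, turn the loaded stand to the green-marked hole and let the pin drop fully home; do not disturb the mug, jar and tin.

Things in the scene. Friction and masses are not known exactly. Their poses are not given: they have to be found in the camera images.
- turntable (a joint): angle (rad, counter-clockwise from above) of the stand's wooden disc, 180 mm across, top 44 mm above the work surface, on a grey round foot. 0: pin over the white-marked hole (loading); 0.70: over the green-marked hole (showing). Range -0.60 to 0.85, friction 0.1 N m. Starts unlocked at a negative angle.
- index_pin (a joint): lift of the sprung pin on the disc's arm, m. 0: home in a hole, disc locked with 0.015 rad play; about 0.016: tip riding on the steel sector between holes (as at the start), lift clear above that; stop 0.026. Spring pushes down 4.5 N at 0, 8 N at 0.026. Holes 14 mm, pin 10 mm; it drops in if let go within 0.015 rad of a hole or dragged slowly over it.
- pin_knob (a point): in the red knob on the pin, 130 mm from the stand's axis towards the disc's -x: upright cylinder, 24 mm diameter, 34 mm high; this point is 15 mm below its top, 73 mm above the work surface with the pin home, and rises with the pin. The knob's underside is 10 mm above the wooden arm when the pin is home.
- dock (a point): on the stand's vertical axis, level with the dock's rim, 64 mm above the work surface; axes turn with the disc (x away from the pin, z up). The dock is an open frame on the disc, 60 mm (x) by 140 mm (y), walls 4 mm thick, 20 mm high, its middle 9 mm to -y of this point; +y end wall orange, the rest grey. Trays lie lengthwise along y: layers at y +9, -9, +9, -9 mm.
- white_hole (a point): loading hole in the steel sector, at its top, 28 mm above the work surface, 130 mm from the axis; a white block stands just outside it.
- green_hole (a point): showing hole, the same, with a green block just outside it.
- tray_a: blue tray, x width 60, y length 140, 40 mm high, walls 4 mm, contents fixed. Its foot (46 x 88 mm, 5 mm deep, centred) drops inside the rim below and its floor rests on that rim: a layer adds 35 mm; 3 mm side play, slides up to 22 mm lengthwise either way of the middle. 0.15 to 0.3 kg, same either way round. Origin: centre of the foot's underside, z up. Pick from above across the width. May be absent.
- tray_b: yellow tray, x width 60, y length 140, 40 mm high, walls 4 mm, contents fixed. Its foot (46 x 88 mm, 5 mm deep, centred) drops inside the rim below and its floor rests on that rim: a layer adds 35 mm; 3 mm side play, slides up to 22 mm lengthwise either way of the middle. 0.15 to 0.3 kg, same either way round. Origin: centre of the foot's underside, z up. Pick from above across the width. May be absent.
- tray_c: green tray, x width 60, y length 140, 40 mm high, walls 4 mm, contents fixed. Its foot (46 x 88 mm, 5 mm deep, centred) drops inside the rim below and its floor rests on that rim: a layer adds 35 mm; 3 mm side play, slides up to 22 mm lengthwise either way of the middle. 0.15 to 0.3 kg, same either way round. Origin: centre of the foot's underside, z up. Pick from above across the width. May be absent.
- tray_d: red tray, x width 60, y length 140, 40 mm high, walls 4 mm, contents fixed. Its foot (46 x 88 mm, 5 mm deep, centred) drops inside the rim below and its floor rests on that rim: a layer adds 35 mm; 3 mm side play, slides up to 22 mm lengthwise either way of the middle. 0.15 to 0.3 kg, same either way round. Origin: centre of the foot's underside, z up. Pick from above across the width. May be absent.
- cover: white cover: plate 60 mm (x) by 140 mm (y), from 5 to 11 mm above the origin; foot 46 x 120 mm, 5 mm deep, drops inside the top tray's rim (3 mm side play, 6 mm lengthwise) so their edges line up; black bar handle on top, 16 mm wide (x), 50 mm long (y), reaching 43 mm above the origin. 0.18 kg, same either way round. Origin: centre of the foot's underside, z up.
- mug: bystander: blue mug with a handle, 76 mm across, 85 mm high. Origin: centre of its underside.
- jar: bystander: amber jar, 70 mm across, 90 mm high. Origin: centre of its underside.
- tin: bystander: red tin with a brass-coloured lid, 94 by 124 mm, 64 mm high. Origin: centre of its underside.
There are look-alikes about, which are no part of the job. Leave any purple or turquoise look-alike of the tray_b alone.

How it is judged:
On the way, in this order (a step that is already met when the one before it is completed fails the run):
1. the stand is locked, pin home in the white-marked hole (value of joint turntable between -0.035 and 0.035 rad and value of joint index_pin below 0.004 m), for 0.2 s.
2. all trays stand staggered on the dock with the cover on the top one and let go, the stand still locked at the white hole (all of step 1 and x of tray_a in the frame of dock between -0.016 and 0.016 m and angle between each of tray_a, tray_b, tray_c, tray_d, cover's own z axis and vertical below 0.06 rad and angle between the y axis of each of tray_a, tray_b, tray_c, tray_d, cover and the y axis of dock, either way round below 0.12 rad and ((z of tray_a in the frame of dock between -0.009 and -0.001 m and y of tray_a in the frame of dock between 0.0025 and 0.0155 m) or (z of tray_a in the frame of dock between 0.026 and 0.034 m and y of tray_a in the frame of dock between -0.0155 and -0.0025 m) or (z of tray_a in the frame of dock between 0.061 and 0.069 m and y of tray_a in the frame of dock between 0.0025 and 0.0155 m) or (z of tray_a in the frame of dock between 0.096 and 0.104 m and y of tray_a in the frame of dock between -0.0155 and -0.0025 m)) and x of tray_b in the frame of dock between -0.016 and 0.016 m and ((z of tray_b in the frame of dock between -0.009 and -0.001 m and y of tray_b in the frame of dock between 0.0025 and 0.0155 m) or (z of tray_b in the frame of dock between 0.026 and 0.034 m and y of tray_b in the frame of dock between -0.0155 and -0.0025 m) or (z of tray_b in the frame of dock between 0.061 and 0.069 m and y of tray_b in the frame of dock between 0.0025 and 0.0155 m) or (z of tray_b in the frame of dock between 0.096 and 0.104 m and y of tray_b in the frame of dock between -0.0155 and -0.0025 m)) and x of tray_c in the frame of dock between -0.016 and 0.016 m and ((z of tray_c in the frame of dock between -0.009 and -0.001 m and y of tray_c in the frame of dock between 0.0025 and 0.0155 m) or (z of tray_c in the frame of dock between 0.026 and 0.034 m and y of tray_c in the frame of dock between -0.0155 and -0.0025 m) or (z of tray_c in the frame of dock between 0.061 and 0.069 m and y of tray_c in the frame of dock between 0.0025 and 0.0155 m) or (z of tray_c in the frame of dock between 0.096 and 0.104 m and y of tray_c in the frame of dock between -0.0155 and -0.0025 m)) and x of tray_d in the frame of dock between -0.016 and 0.016 m and ((z of tray_d in the frame of dock between -0.009 and -0.001 m and y of tray_d in the frame of dock between 0.0025 and 0.0155 m) or (z of tray_d in the frame of dock between 0.026 and 0.034 m and y of tray_d in the frame of dock between -0.0155 and -0.0025 m) or (z of tray_d in the frame of dock between 0.061 and 0.069 m and y of tray_d in the frame of dock between 0.0025 and 0.0155 m) or (z of tray_d in the frame of dock between 0.096 and 0.104 m and y of tray_d in the frame of dock between -0.0155 and -0.0025 m)) and x of cover in the frame of dock between -0.016 and 0.016 m and ((z of cover in the frame of dock between 0.061 and 0.069 m and y of cover in the frame of dock between -0.022 and 0.004 m) or (z of cover in the frame of dock between 0.096 and 0.104 m and y of cover in the frame of dock between -0.004 and 0.022 m) or (z of cover in the frame of dock between 0.131 and 0.139 m and y of cover in the frame of dock between -0.022 and 0.004 m)) and linear speed of each of tray_a, tray_b, tray_c, tray_d, cover below 0.02 m/s and contact force between the fingers and tray_a below 0.5 N and contact force between the fingers and tray_b below 0.5 N and contact force between the fingers and tray_c below 0.5 N and contact force between the fingers and tray_d below 0.5 N and contact force between the fingers and cover below 0.5 N), for 0.3 s.
3. the loaded stand is locked, pin home in the green-marked hole (value of joint turntable between 0.665 and 0.735 rad and value of joint index_pin below 0.004 m), for 0.2 s.
At the end, for the whole second after the job is handed in: Pin home (under 4 mm) at the green hole (0.70, within 0.035 rad); trays flat in layers 35 mm apart, alternately 9 mm (within 6.5 mm) to the orange and the other side of the axis, crosswise within 16 mm; cover flat on the top tray, within 13 mm lengthwise of its place; all at rest (all of step 3 and x of tray_a in the frame of dock between -0.016 and 0.016 m and angle between each of tray_a, tray_b, tray_c, tray_d, cover's own z axis and vertical below 0.06 rad and angle between the y axis of each of tray_a, tray_b, tray_c, tray_d, cover and the y axis of dock, either way round below 0.12 rad and ((z of tray_a in the frame of dock between -0.009 and -0.001 m and y of tray_a in the frame of dock between 0.0025 and 0.0155 m) or (z of tray_a in the frame of dock between 0.026 and 0.034 m and y of tray_a in the frame of dock between -0.0155 and -0.0025 m) or (z of tray_a in the frame of dock between 0.061 and 0.069 m and y of tray_a in the frame of dock between 0.0025 and 0.0155 m) or (z of tray_a in the frame of dock between 0.096 and 0.104 m and y of tray_a in the frame of dock between -0.0155 and -0.0025 m)) and x of tray_b in the frame of dock between -0.016 and 0.016 m and ((z of tray_b in the frame of dock between -0.009 and -0.001 m and y of tray_b in the frame of dock between 0.0025 and 0.0155 m) or (z of tray_b in the frame of dock between 0.026 and 0.034 m and y of tray_b in the frame of dock between -0.0155 and -0.0025 m) or (z of tray_b in the frame of dock between 0.061 and 0.069 m and y of tray_b in the frame of dock between 0.0025 and 0.0155 m) or (z of tray_b in the frame of dock between 0.096 and 0.104 m and y of tray_b in the frame of dock between -0.0155 and -0.0025 m)) and x of tray_c in the frame of dock between -0.016 and 0.016 m and ((z of tray_c in the frame of dock between -0.009 and -0.001 m and y of tray_c in the frame of dock between 0.0025 and 0.0155 m) or (z of tray_c in the frame of dock between 0.026 and 0.034 m and y of tray_c in the frame of dock between -0.0155 and -0.0025 m) or (z of tray_c in the frame of dock between 0.061 and 0.069 m and y of tray_c in the frame of dock between 0.0025 and 0.0155 m) or (z of tray_c in the frame of dock between 0.096 and 0.104 m and y of tray_c in the frame of dock between -0.0155 and -0.0025 m)) and x of tray_d in the frame of dock between -0.016 and 0.016 m and ((z of tray_d in the frame of dock between -0.009 and -0.001 m and y of tray_d in the frame of dock between 0.0025 and 0.0155 m) or (z of tray_d in the frame of dock between 0.026 and 0.034 m and y of tray_d in the frame of dock between -0.0155 and -0.0025 m) or (z of tray_d in the frame of dock between 0.061 and 0.069 m and y of tray_d in the frame of dock between 0.0025 and 0.0155 m) or (z of tray_d in the frame of dock between 0.096 and 0.104 m and y of tray_d in the frame of dock between -0.0155 and -0.0025 m)) and x of cover in the frame of dock between -0.016 and 0.016 m and ((z of cover in the frame of dock between 0.061 and 0.069 m and y of cover in the frame of dock between -0.022 and 0.004 m) or (z of cover in the frame of dock between 0.096 and 0.104 m and y of cover in the frame of dock between -0.004 and 0.022 m) or (z of cover in the frame of dock between 0.131 and 0.139 m and y of cover in the frame of dock between -0.022 and 0.004 m)) and linear speed of each of tray_a, tray_b, tray_c, tray_d, cover below 0.02 m/s); the robot touches nothing.
It fails at once if a bystander (mug, jar or tin) is moved by more than 30 mm (distance of any of mug, jar, tin from where it was at the start of the episode above 0.03 m).
Of tray_a, tray_b, tray_c, tray_d only 2 to 4 are there at a start; the rules pass over those that are not, and their reading is None.
At some moment in a run one of tray_a, tray_b, tray_c, tray_d, cover may be knocked a few centimetres aside while the robot is not near it.
It also fails if it takes over 210 s, if anything falls off the work surface, if the arm or the gripper's body presses on something with over 40 N, if the wrist force passes 120 N, or if a joint passes its speed limit or range.

## Working session

There is one attempt and no reset: what is moved stays moved. The work goes in short steps, Python scripts to look and compute and a shell command to move; the robot and the scene stay as the last step left them, time stands still between calls to the robot, and variables do not carry over. Pictures are saved under pics/ and viewed, and the job is handed in when it is done.

```bash
ls -la; mkdir -p pics; cat > h.py <<'E'
import numpy as np,cv2
from bench import robot
def snap(cam,fn):
    o=robot.get_obs(); s=robot.snapshot(cam); cv2.imwrite('pics/'+fn,s['color']); 
    return o,s
E
python3 - <<'E'
from h import *
print(robot.get_obs())
for c in ['scene','top','wrist']:
    o,s=snap(c,c+'0.png'); print(c,{k:np.round(v,4) for k,v in s.items() if k!='color'})
E
```

```text
total 12
drwxr-xr-x  3 agent agent 4096 Dec  6 05:54 .
drwxr-xr-x 23 root  root  4096 Dec  6 05:54 ..
drwxr-xr-x  2 agent agent 4096 Dec  6 05:54 pics
{'time': 0.0, 'joint_positions': array([ 1.04490532e+00,  8.79361087e-02,  1.37226843e+00, -1.41802159e-07,
        1.68359901e+00, -1.03092163e-01]), 'qvel': array([ 4.34321103e-04, -2.00245899e-03, -1.55633455e-03, -1.17152160e-03,
        7.03344137e-04, -4.98119822e-05]), 'joint_torque': array([ 3.62058163e-04, -3.40170908e+01, -3.02434623e+01,  7.19301123e-02,
        3.28040973e-02, -1.65410884e-04]), 'tool_pos': array([0.22539111, 0.50108297, 0.20430732]), 'ee_rot': array([-1.57056894,  0.00219917,  1.14799771]), 'wrist_force': array([-0.20764708, -0.09440889, -0.66831791]), 'wrist_torque': array([ 0.01507257,  0.02756979, -0.0453129 ]), 'width': 0.0938028949144226}
scene {'fx': np.float64(552.673), 'fy': np.float64(552.673), 'cx': np.float64(314.7922), 'cy': np.float64(237.3178), 'k1': np.float64(-0.1173), 'world_from_camera': array([[ 0.6126,  0.4834, -0.6253,  1.4562],
       [ 0.7901, -0.3963,  0.4677, -0.612 ],
       [-0.0218, -0.7806, -0.6247,  1.0223],
       [ 0.    ,  0.    ,  0.    ,  1.    ]])}
top {'fx': np.float64(467.7002), 'fy': np.float64(467.7002), 'cx': np.float64(317.46), 'cy': np.float64(247.3527), 'k1': np.float64(-0.0886), 'world_from_camera': array([[ 0.004 , -0.9844,  0.1757,  0.2638],
       [-0.9999, -0.0061, -0.0115,  0.0963],
       [ 0.0124, -0.1756, -0.9844,  1.4907],
       [ 0.    ,  0.    ,  0.    ,  1.    ]])}
wrist {'fx': np.float64(419.0962), 'fy': np.float64(419.0962), 'cx': np.float64(320.1087), 'cy': np.float64(240.4839), 'k1': np.float64(-0.0288), 'mount': array([[ 1.000e+00, -2.000e-04, -1.400e-03, -7.000e-04],
       [ 1.300e-03, -2.617e-01,  9.651e-01, -1.794e-01],
       [-5.000e-04, -9.651e-01, -2.617e-01,  7.650e-02],
       [ 0.000e+00,  0.000e+00,  0.000e+00,  1.000e+00]])}
```

View pics/scene0.png

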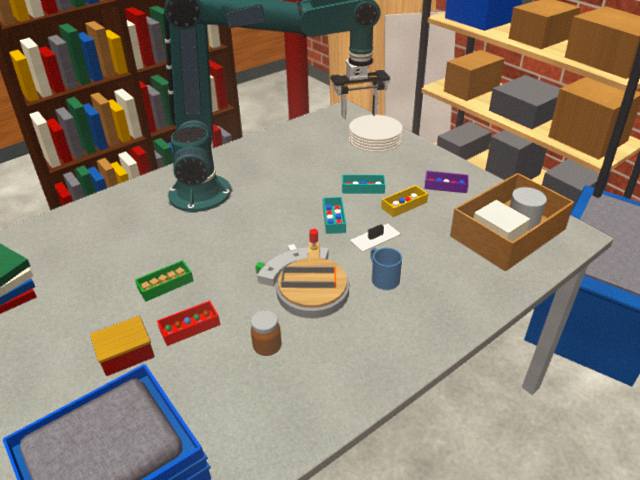

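View pics/top0.png

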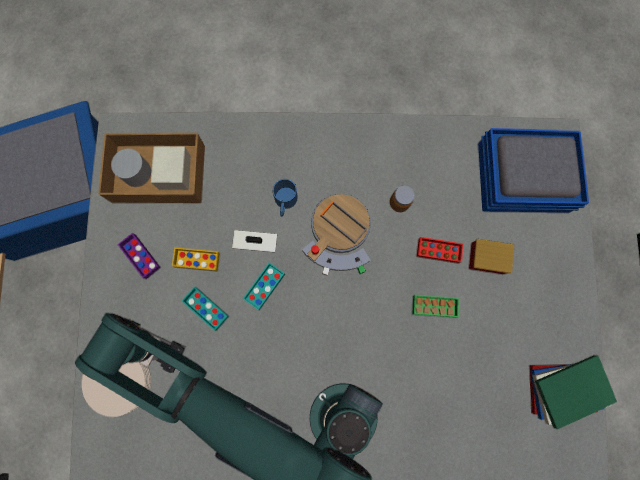

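View pics/wrist0.png

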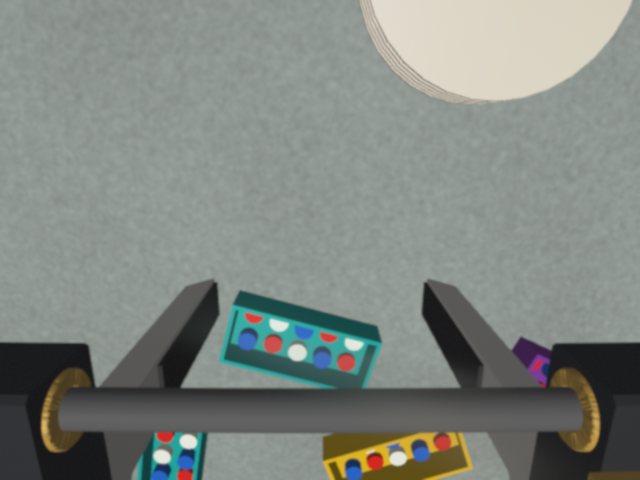

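```bash
cat >> h.py <<'E'
def undist(s,uv):
    uv=np.asarray(uv,float).reshape(-1,2)
    d=(uv-[s['cx'],s['cy']])/[s['fx'],s['fy']]
    p=d.copy()
    for _ in range(20): p=d/(1+s['k1']*(p**2).sum(1,keepdims=True))
    return p
def wfc(s,o=None):
    if 'mount' in s:
        from scipy.spatial.transform import Rotation as R
        T=np.eye(4);T[:3,:3]=R.from_euler('xyz',o['ee_rot']).as_matrix();T[:3,3]=o['tool_pos'];return T@s['mount']
    return s['world_from_camera']
def px2w(s,uv,z,o=None):
    T=wfc(s,o);p=undist(s,uv);d=np.c_[p,np.ones(len(p))]@T[:3,:3].T
    c=T[:3,3];return c+d*((z-c[2])/d[:,2])[:,None]
def w2px(s,P,o=None):
    T=wfc(s,o);q=(np.asarray(P,float).reshape(-1,3)-T[:3,3])@T[:3,:3];p=q[:,:2]/q[:,2:]
    p=p*(1+s['k1']*(p**2).sum(1,keepdims=True));return p*[s['fx'],s['fy']]+[s['cx'],s['cy']]
def crop(im,fn,x0,y0,x1,y1,k):
    c=cv2.resize(im[y0:y1,x0:x1],None,fx=k,fy=k,interpolation=cv2.INTER_CUBIC);cv2.imwrite('pics/'+fn,c)
E
python3 - <<'E'
from h import *
o,s=snap('top','top1.png')
for n in ['turntable','index_pin','pin_knob','dock','white_hole','green_hole','tray_b','tray_c','tray_d','cover','mug','jar','tin','tray_a']:
  for f in ['landmark_of','spot_in']:
    try:
      for d in getattr(robot,f)(n,'top')[:5]: print(n,f,round(d['p'],2),np.round(d['point'],3),np.round(w2px(s,d['point']))[0])
    except Exception as e: print(n,f,e)
crop(s['color'],'c1.png',270,170,430,290,5)
crop(s['color'],'c2.png',100,170,260,290,5)
crop(s['color'],'c3.png',380,210,540,330,5)
E
```

```text
turntable landmark_of it knows: cover, dock, green_hole, jar, mug, pin_knob, tin, tray, white_hole
turntable spot_in 0.91 [0.595 0.016 0.045] [338. 225.]
turntable spot_in 0.69 [0.704 0.192 0.039] [283. 192.]
index_pin landmark_of it knows: cover, dock, green_hole, jar, mug, pin_knob, tin, tray, white_hole
pin_knob landmark_of 0.56 [0.508 0.091 0.083] [314. 250.]
dock landmark_of 0.88 [0.612 0.012 0.063] [339. 218.]
dock spot_in 0.85 [0.602 0.017 0.04 ] [337. 223.]
white_hole landmark_of 0.9 [0.482 0.046 0.029] [328. 261.]
white_hole landmark_of 0.53 [0.612 0.008 0.062] [340. 218.]
white_hole landmark_of 0.48 [ 0.682 -0.189 -0.002] [398. 203.]
white_hole spot_in 0.72 [0.566 0.015 0.045] [338. 234.]
green_hole landmark_of 0.81 [ 0.492 -0.044  0.026] [356. 258.]
green_hole landmark_of 0.24 [ 0.497 -0.469  0.001] [485. 258.]
green_hole spot_in 0.91 [0.57  0.013 0.044] [339. 232.]
tray_b landmark_of 0.89 [ 0.494  0.654 -0.003] [141. 257.]
tray_b landmark_of 0.88 [ 0.332  0.433 -0.   ] [206. 308.]
tray_b landmark_of 0.77 [ 0.343 -0.289 -0.001] [432. 305.]
tray_b landmark_of 0.71 [ 0.402  
[... 1866 characters left out ...]
.673 -0.182  0.088] [401. 198.]
tin landmark_of 0.71 [ 0.501 -0.47  -0.   ] [485. 257.]
tin spot_in 0.76 [ 0.494 -0.461  0.064] [489. 256.]
tray_a landmark_of 0.89 [ 0.494  0.654 -0.003] [141. 257.]
tray_a landmark_of 0.88 [ 0.332  0.433 -0.   ] [206. 308.]
tray_a landmark_of 0.77 [ 0.343 -0.289 -0.001] [432. 305.]
tray_a landmark_of 0.71 [ 0.402  0.247 -0.001] [265. 287.]
tray_a landmark_of 0.64 [ 0.521 -0.31  -0.003] [437. 251.]
tray_a spot_in 0.93 [0.331 0.436 0.015] [204. 308.]
tray_a spot_in 0.92 [ 0.522 -0.315  0.02 ] [440. 249.]
tray_a spot_in 0.79 [ 0.343 -0.292  0.025] [435. 305.]
tray_a spot_in 0.78 [0.493 0.654 0.015] [139. 257.]
tray_a spot_in 0.68 [0.487 0.47  0.015] [195. 259.]
```

View pics/c1.png

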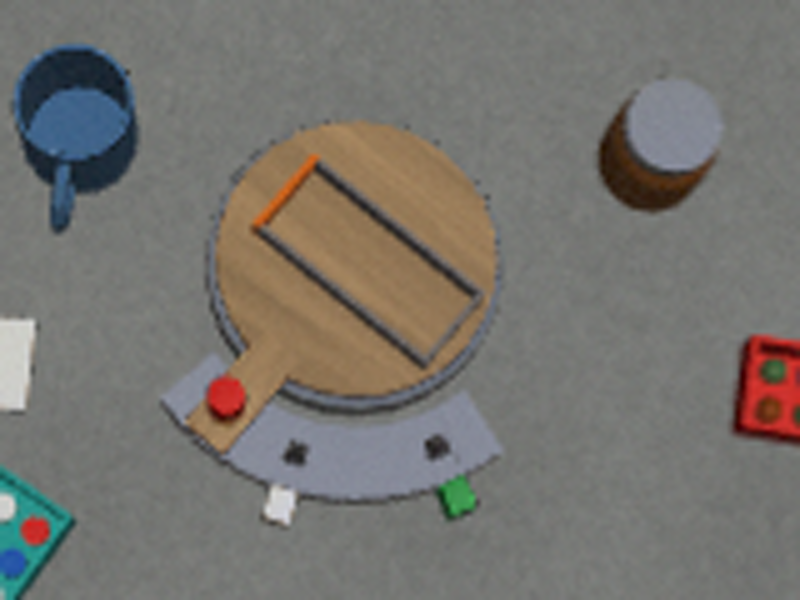

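View pics/c2.png

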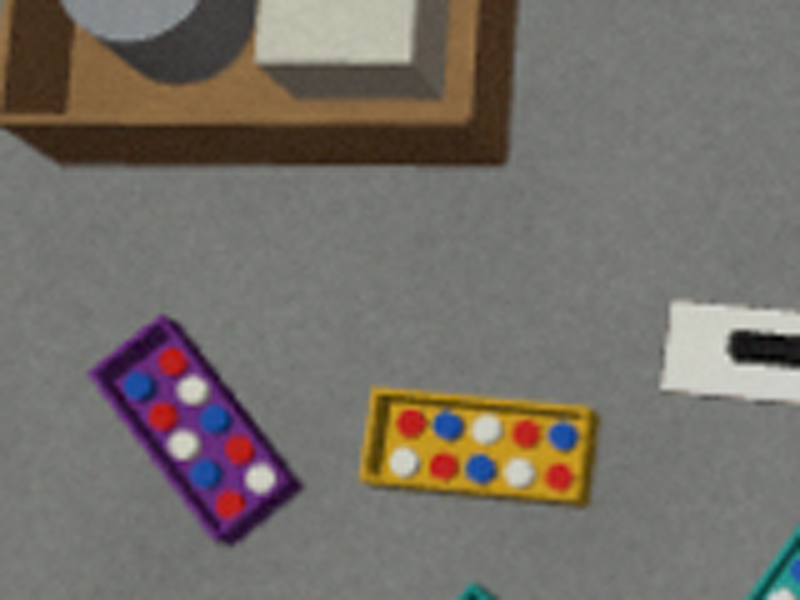

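View pics/c3.png

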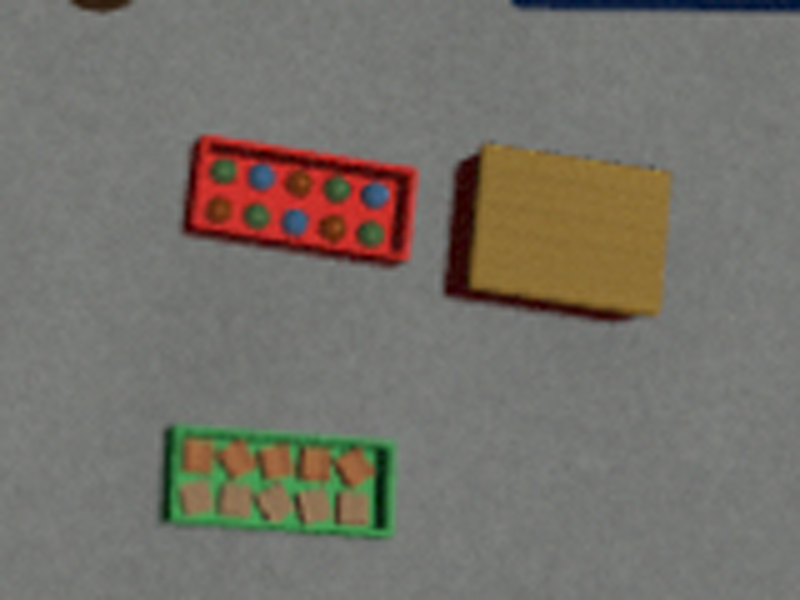

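```bash
python3 - <<'E'
from h import *
o,s=snap('top','top2.png')
c=lambda a,ox,oy:np.array(a)/5.+[ox,oy]-0.4
W,G=px2w(s,[c((297,453),270,170),c((437,447),270,170)],.028)
K=px2w(s,[c((227,396),270,170)],.104)[0]
D=px2w(s,[c(p,270,170) for p in [(315,157),(255,228),(482,295),(425,363)]],.064)
print('W',W,'G',G,np.linalg.norm(W-G),'K',K)
m=(W+G)[:2]/2; d=(G-W)[:2]; n=np.array([-d[1],d[0]])/np.linalg.norm(d)
if n[0]<0:n=-n
A=m+n*np.sqrt(.13**2-(d@d)/4)
print('axis from holes',A)
disc=px2w(s,[c((215+282/2,122),270,170),c((216,258),270,170),c((497,258),270,170),c((356,400),270,170)],.044);print('disc',disc.round(4))
y=(D[0]+D[1]-D[2]-D[3])[:2]; y/=np.linalg.norm(y)
print('axis from dock',D.mean(0)[:2]+.009*y,'ydir',np.arctan2(y[1],y[0]), 'sizes',np.linalg.norm(D[0]-D[1]),np.linalg.norm(D[0]-D[2]))
ang=lambda p:np.arctan2(p[1]-A[1],p[0]-A[0])
print('angles',[(ang(p),np.linalg.norm(p[:2]-A)) for p in (W,G,K)])
# trays
R={'b':[(372,388),(596,408),(588,505),(361,483),100,170],'d':[(202,136),(417,168),(405,264),(187,232),380,210],'c':[(170,425),(396,442),(390,537),(164,520),380,210]}
for k,v in R.items():
    P=px2w(s,[c(p,v[4],v[5]) for p in v[:4]],.040)
    l=(P[1]+P[2]-P[0]-P[3])[:2]; print(k,P.mean(0).round(4),'long',np.arctan2(l[1],l[0]),[np.linalg.norm(P[i]-P[(i+1)%4]).round(4) for i in range(4)])
hsv=cv2.cvtColor(s['color'],cv2.COLOR_BGR2HSV)
def rect(mask,z,n):
    ct=max(cv2.findContours(mask,0,1)[0],key=cv2.contourArea);
    b=cv2.boxPoints(cv2.minAreaRect(px2w(s,ct[:,0],z)[:,:2].astype(np.float32))); print(n,b.mean(0),cv2.minAreaRect(px2w(s,ct[:,0],z)[:,:2].astype(np.float32)))
m=cv2.inRange(hsv,(0,0,150),(180,60,255)); mm=np.zeros_like(m);mm[215:265,225:285]=m[215:265,225:285]; rect(cv2.morphologyEx(mm,3,np.ones((9,9))),.011,'cover')
E
```

```text
W [0.48371531 0.04257255 0.028     ] G [ 0.48805767 -0.04619898  0.028     ] 0.08887767107587814 K [0.50672952 0.08751345 0.104     ]
axis from holes [0.60790928 0.00415567]
disc [[ 0.6966  0.0051  0.044 ]
 [ 0.6061  0.0946  0.044 ]
 [ 0.6075 -0.0843  0.044 ]
 [ 0.5152  0.0061  0.044 ]]
axis from dock [0.60636402 0.00565698] ydir 0.8796042912562647 sizes 0.059884978138829 0.13686152461648599
angles [(np.float64(2.841598643913968), np.float64(0.13000000000000006)), (np.float64(-2.743844324682052), np.float64(0.13000000000000006)), (np.float64(2.452472349822941), np.float64(0.1310948702572478))]
b [0.4838 0.4634 0.04  ] long -1.6563921764049856 [np.float64(0.1439), np.float64(0.0616), np.float64(0.1449), np.float64(0.0608)]
d [ 0.5179 -0.3108  0.04  ] long -1.7124847153081528 [np.float64(0.14), np.float64(0.063), np.float64(0.1408), np.float64(0.0631)]
c [ 0.3401 -0.2895  0.04  ] long -1.6457367881362865 [np.float64(0.1433), np.float64(0.0594), np.float64(0.1424), np.float64(0.0591)]
cover [0.54879427 0.28308457] ((0.5487942695617676, 0.28308457136154175), (0.13977891206741333, 0.059315070509910583), 84.89236450195312)
```

```bash
cat >> h.py <<'E'
def go(x,y,z,yaw):
    o=robot.get_obs();p=o['tool_pos'];yw=o['ee_rot'][2]
    d=np.array([x,y,z])-p;c,s_=np.cos(yw),np.sin(yw)
    dy=(yaw-yw+np.pi)%(2*np.pi)-np.pi
    t=np.array([c*d[0]+s_*d[1],-d[2],-s_*d[0]+c*d[1]])*1000
    print('tool shift mm',t.round(1),'roty deg',round(-np.degrees(dy),1),'dist rows',round(np.linalg.norm(t)/62.5,1), 'at',p.round(4),round(yw,3),'F',o['wrist_force'].round(1),'w',round(o['width'],4),'t',o['time'])
E
python3 -c "
from h import *
go(.507,.0875,.16,.881)"
```

```text
tool shift mm [-262.2   45.5 -426.5] roty deg 15.3 dist rows 8.0 at [0.2257 0.5016 0.2055] 1.148 F [ 0.   0.2 -0.6] w 0.0941 t 1.55
```

```bash
python3 -m creep '[[-131,23,-213,0,8,0,0],[-262,45,-426,0,15.3,0,0],[-262,45,-426,0,15.3,0,0],[-262,45,-426,0,15.3,0,0],[-262,45,-426,0,15.3,0,0]]'
python3 -c "
from h import *
go(.507,.0875,.16,.881)"
```

```text
time: 2.17
tool_pos: [0.4014, 0.2425, 0.1776]
ee_rot: [-1.571, -0.001, 0.881]
wrist_force: [1.1, 0.7, 0.2]
width: 0.0939
tool shift mm [ -52.4   17.6 -180. ] roty deg 0.0 dist rows 3.0 at [0.4014 0.2425 0.1776] 0.881 F [1.1 0.7 0.2] w 0.0939 t 2.175
```

```bash
python3 -m creep '[[-52,17,-180,0,0,0,0],[-52,17,-180,0,0,0,0],[-52,17,-180,0,0,0,0],[-52,17,-180,0,0,0,0],[-52,17,-180,0,0,0,0]]'
python3 -c "
from h import *
go(.507,.0875,.16,.881)
o,s=snap('wrist','w1.png')"
```

```text
time: 2.8
tool_pos: [0.5061, 0.0896, 0.1603]
ee_rot: [-1.57, -0.0, 0.88]
wrist_force: [0.7, 0.6, 0.4]
width: 0.094
tool shift mm [-1.   0.3 -2. ] roty deg -0.0 dist rows 0.0 at [0.5061 0.0896 0.1603] 0.88 F [0.7 0.6 0.4] w 0.094 t 2.8
```

View pics/w1.png

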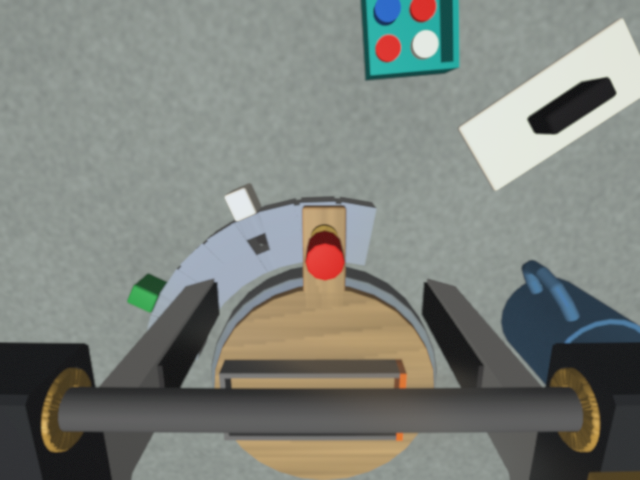

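```bash
python3 -c "
from h import *
o,s=snap('wrist','w2.png')
print(px2w(s,[(325,262)],.104,o),px2w(s,[(260,244)],.028,o))
K=px2w(s,[(325,262)],.104,o)[0]
go(K[0],K[1],.071,.881)"
```

```text
[[0.50775498 0.09098865 0.104     ]] [[0.48418286 0.04631674 0.028     ]]
tool shift mm [ 1.5 89.7 -1.3] roty deg 0.1 dist rows 1.4 at [0.5058 0.0906 0.1607] 0.883 F [-0.2 -0.2  0.1] w 0.0941 t 2.9
```

```bash
python3 -m creep '[[1,50,-1,0,0,0,0],[1,90,-1,0,0,0,0],[1,90,-1,0,0,0,0],[1,90,-1,0,0,0,0]]'; python3 -m creep '[[0,0,0,0,0,0,255],[0,0,0,0,0,0,255],[0,0,0,0,0,0,255],[0,0,0,0,0,0,255],[0,0,0,0,0,0,255]]'
```

```text
time: 3.4
tool_pos: [0.5085, 0.0906, 0.0723]
ee_rot: [-1.573, -0.002, 0.883]
wrist_force: [0.1, -0.4, -0.0]
width: 0.094
time: 4.03
tool_pos: [0.5077, 0.0895, 0.0704]
ee_rot: [-1.571, 0.0, 0.881]
wrist_force: [-0.8, 0.4, -0.4]
width: 0.0472
```

```bash
python3 -m creep '[[0,0,0,0,0,0,255],[0,0,0,0,0,0,255],[0,0,0,0,0,0,255],[0,0,0,0,0,0,255],[0,0,0,0,0,0,255]]'
```

```text
time: 4.65
tool_pos: [0.5076, 0.0896, 0.0704]
ee_rot: [-1.571, 0.0, 0.881]
wrist_force: [0.6, -0.6, -0.0]
width: 0.0236
```

```bash
python3 -m creep '[[0,-5,0,0,0,0,255],[0,-5,0,0,0,0,255],[-11,-5,-0.5,0,-5,0,255],[-22,-5,-1.9,0,-9.8,0,255]]'; python3 -m creep '[[0,0,0,0,0,0,255],[0,0,0,0,0,0,255]]'
```

```text
time: 5.15
tool_pos: [0.4951, 0.0711, 0.0745]
ee_rot: [-1.571, 0.0, 1.055]
wrist_force: [4.7, 0.3, -8.0]
width: 0.0236
time: 5.4
tool_pos: [0.4952, 0.0712, 0.075]
ee_rot: [-1.571, 0.001, 1.051]
wrist_force: [3.6, -1.3, -8.8]
width: 0.0235
```

```bash
python3 -m creep '[[-11,0,-0.5,0,-5,0,255],[-22,0,-1.9,0,-9.8,0,255],[-22,0,-1.9,0,-9.8,0,255],[-22,4.5,-1.9,0,-9.8,0,255],[-22,4.5,-1.9,0,-9.8,0,255]]'; python3 -c "
from h import *
o,s=snap('wrist','w3.png')
o,s=snap('top','t3.png');crop(s['color'],'t3c.png',270,170,430,290,5)
go(0,0,0,0)"
```

```text
time: 6.02
tool_pos: [0.4863, 0.0515, 0.0707]
ee_rot: [-1.571, 0.0, 1.222]
wrist_force: [4.7, -1.8, -8.2]
width: 0.0232
tool shift mm [-214.3   71.   439.6] roty deg 70.1 dist rows 7.9 at [0.4863 0.0515 0.071 ] 1.223 F [ 4.1 -1.9 -7.4] w 0.0235 t 6.125
```

View pics/w3.png

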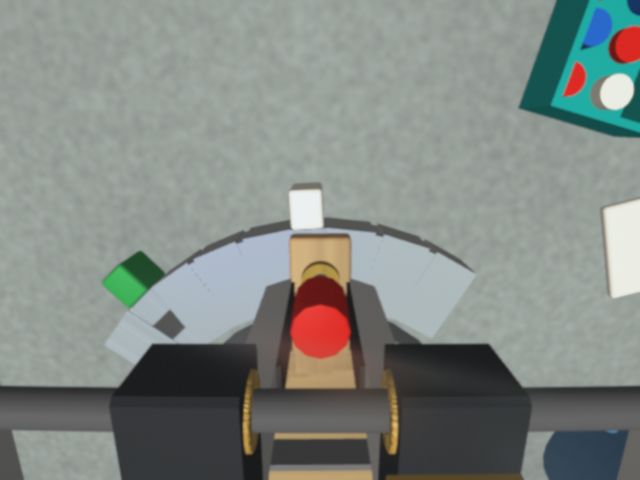

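```bash
python3 -m creep '[[0,3,0,0,0,0,255],[-2,3,0,0,-0.8,0,255],[-4,3,-0.1,0,-1.7,0,255]]';python3 -m creep '[[-1,0,0,0,-0.4,0,255],[-2,0,0,0,-0.8,0,255]]'
```

```text
time: 6.5
tool_pos: [0.485, 0.0477, 0.0676]
ee_rot: [-1.572, -0.001, 1.254]
wrist_force: [5.4, 0.0, -8.2]
width: 0.0235
time: 6.75
tool_pos: [0.4844, 0.0458, 0.0675]
ee_rot: [-1.571, -0.001, 1.267]
wrist_force: [5.1, 0.5, -6.7]
width: 0.0236
```

```bash
python3 -m creep '[[-0.5,4,0,0,-0.2,0,255],[-0.5,8,0,0,-0.2,0,255],[-0.5,8,0,0,-0.2,0,255]]'
```

```text
time: 7.12
tool_pos: [0.4842, 0.0452, 0.0595]
ee_rot: [-1.571, -0.0, 1.27]
wrist_force: [4.6, 0.1, -6.0]
width: 0.0236
```

```bash
python3 -m creep '[[0,4,0,0,0,0,255],[0,8,0,0,0,0,255],[0,8,0,0,0,0,255]]';python3 -c "
from h import *
o,s=snap('wrist','w4.png')"
```

```text
time: 7.5
tool_pos: [0.4844, 0.0454, 0.0548]
ee_rot: [-1.572, -0.001, 1.27]
wrist_force: [-1.3, 0.6, 8.0]
width: 0.0239
```

View pics/w4.png

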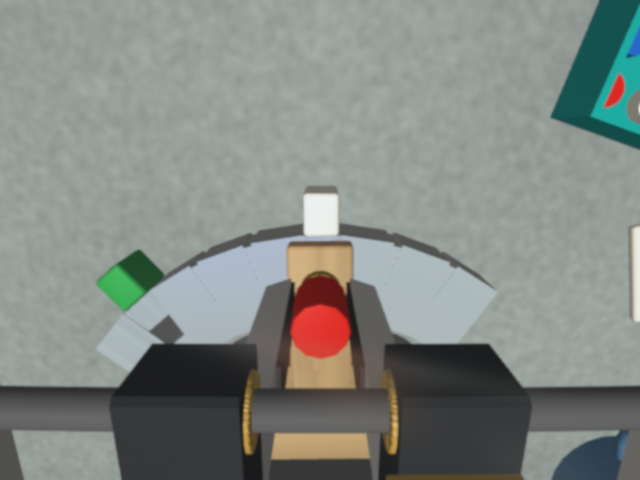

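```bash
python3 -m creep '[[0,-1,0,0,0,0,0],[0,-1,0,0,0,0,0],[0,-1,0,0,0,0,0],[0,-1,0,0,0,0,0],[0,-1,0,0,0,0,0]]';python3 -m creep '[[0,-50,0,0,0,0,0],[0,-110,0,0,0,0,0],[0,-110,0,0,0,0,0],[0,-110,60,0,0,0,0],[0,-110,60,0,0,0,0]]'
python3 -c "
from h import *
o,s=snap('wrist','w5.png');print(o['tool_pos'],o['ee_rot'])
o,s=snap('top','t5.png');crop(s['color'],'t5c.png',270,170,430,290,5)"
```

```text
time: 8.18
tool_pos: [0.4837, 0.0452, 0.0527]
ee_rot: [-1.57, 0.0, 1.27]
wrist_force: [-0.2, 0.4, 0.2]
width: 0.07
time: 8.8
tool_pos: [0.4228, 0.0637, 0.1605]
ee_rot: [-1.566, 0.001, 1.272]
wrist_force: [1.3, -0.6, -0.2]
width: 0.0942
[0.42276943 0.06368345 0.16049182] [-1.56594164e+00  1.14515596e-03  1.27174511e+00]
```

View pics/w5.png

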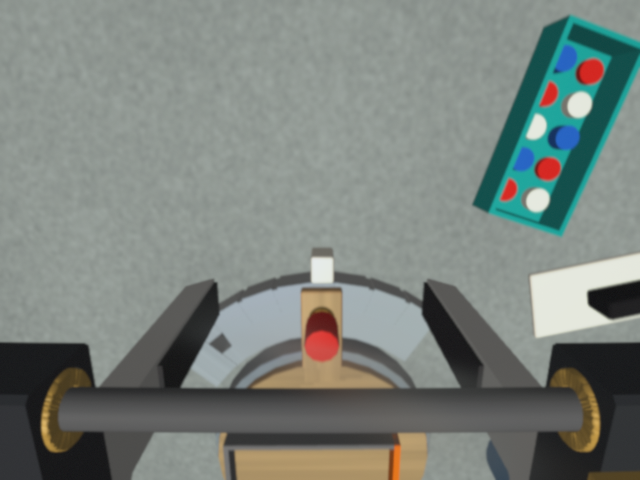

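View pics/t5c.png

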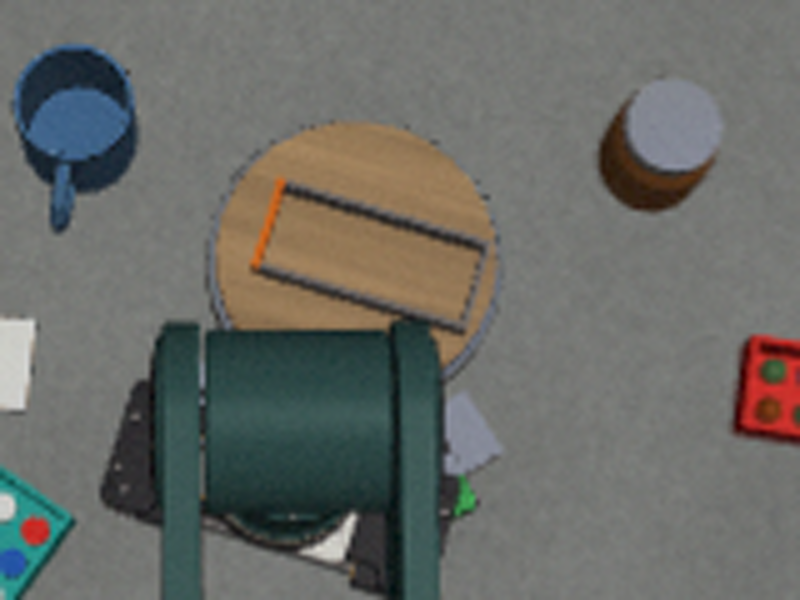

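```bash
python3 - <<'E'
from h import *
o,s=snap('wrist','w6.png')
K=px2w(s,[(322,346)],.088,o)[0]; Z=px2w(s,[(398,434),(229,434)],.064,o)
print('K wrist',K, 'dock near corners',Z)
u=np.array([np.cos(2.8416),np.sin(2.8416)]);print('axis',K[:2]-.13*u)
y=np.array([-u[1],u[0]])*-1
for C,yy in zip(Z,(.061,-.079)): print('axis from corner',C[:2]-yy*y-.030*u, y)
print('yang',np.arctan2(*(Z[0]-Z[1])[:2][::-1]))
o,s=snap('top','t6.png')
c=lambda a:np.array(a)/5.+[270,170]-.4
D=px2w(s,[c(p) for p in [(284,180),(255,268),(488,243),(463,331)]],.064)
yv=(D[0]+D[1]-D[2]-D[3])[:2];yv/=np.linalg.norm(yv);print('top axis',D.mean(0)[:2]+.009*yv,np.arctan2(yv[1],yv[0]))
go(.516,-.310,.15,-.142)
E
```

```text
K wrist [0.48908552 0.04370776 0.088     ] dock near corners [[ 0.59412084  0.0742347   0.064     ]
 [ 0.55475176 -0.05353025  0.064     ]]
axis [0.61327955 0.00529105]
axis from corner [0.6047547  0.00709364] [0.29551319 0.95533866]
axis from corner [0.60675746 0.01307611] [0.29551319 0.95533866]
yang 1.271891398029972
top axis [0.60652067 0.00514195] 1.273192360528514
tool shift mm [-329.7   12.8 -195.2] roty deg 80.9 dist rows 6.1 at [0.4272 0.0628 0.1628] 1.27 F [-0.4  0.9 -0.4] w 0.0941 t 9.0
```

```bash
python3 -c "
from h import *
go(.607,.0075,.20,-.30)"
```

```text
tool shift mm [   0.5  -37.2 -188.1] roty deg 90.0 dist rows 3.1 at [0.4272 0.0628 0.1628] 1.27 F [-0.4  0.9 -0.4] w 0.0941 t 9.0
```

```bash
python3 -m creep '[[0,-37,-100,0,90,0,0],[0,-37,-188,0,90,0,0],[0,-37,-188,0,90,0,0],[0,-37,-188,0,90,0,0],[0,-37,-188,0,90,0,0]]'; python3 -c "
from h import *
go(.607,.0075,.20,-.30)"
```

```text
time: 9.62
tool_pos: [0.6082, 0.0061, 0.1981]
ee_rot: [-1.57, 0.002, 0.325]
wrist_force: [-0.3, -0.7, 0.2]
width: 0.0941
tool shift mm [-0.7 -1.9  1.7] roty deg 35.8 dist rows 0.0 at [0.6082 0.0061 0.1981] 0.325 F [-0.3 -0.7  0.2] w 0.0941 t 9.625
```

```bash
python3 -m creep '[[0,-2,1,0,35.8,0,0],[0,-2,1,0,35.8,0,0],[0,-2,1,0,35.8,0,0],[0,-2,1,0,35.8,0,0],[0,-2,1,0,35.8,0,0]]';python3 -m creep '[[0,0,0,0,0,0,0],[0,0,0,0,0,0,0]]'; python3 -c "
from h import *
go(.607,.0075,.20,-.30)
o,s=snap('wrist','w7.png')"
```

```text
time: 10.25
tool_pos: [0.6067, 0.0077, 0.2014]
ee_rot: [-1.571, 0.0, -0.292]
wrist_force: [0.2, -0.1, -0.0]
width: 0.0943
time: 10.5
tool_pos: [0.606, 0.0081, 0.2018]
ee_rot: [-1.571, 0.0, -0.292]
wrist_force: [0.1, -0.6, -1.0]
width: 0.094
tool shift mm [ 1.1  1.8 -0.3] roty deg 0.5 dist rows 0.0 at [0.606  0.0081 0.2018] -0.292 F [ 0.1 -0.6 -1. ] w 0.094 t 10.5
```

View pics/w7.png

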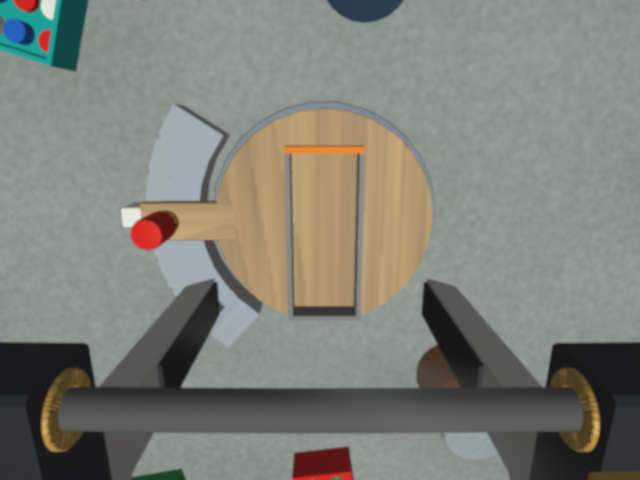

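```bash
python3 -c "
from h import *
im=cv2.imread('pics/w7.png');crop(im,'w7c.png',260,130,400,330,3)"
```

```text
(no output)
```

View pics/w7c.png

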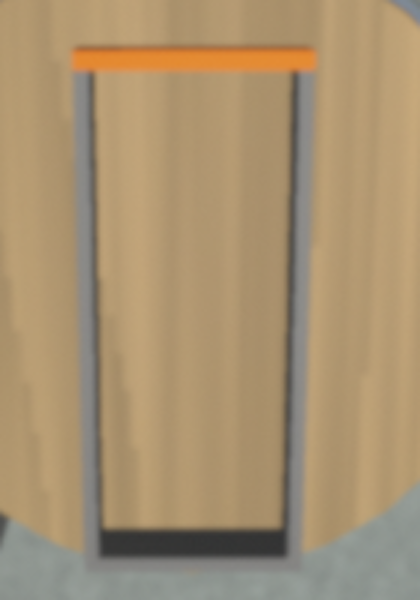

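```bash
python3 - <<'E'
from h import *
o,s=snap('wrist','w8.png')
P=px2w(s,[np.array(p)/3+[260,130]-.33 for p in [(73,49),(316,49),(301,571),(85,571)]],.064,o)
yv=(P[0]+P[1]-P[2]-P[3])[:2];yv/=np.linalg.norm(yv)
print(P.round(4),'sizes',[np.linalg.norm(P[i]-P[(i+1)%4]).round(4) for i in range(4)])
print('dir',np.arctan2(yv[1],yv[0]),'axis',P.mean(0)[:2]+.009*yv,o['tool_pos'],o['ee_rot'])
go(.516,-.310,.15,-.142)
E
```

```text
[[ 0.5974  0.0748  0.064 ]
 [ 0.6549  0.0576  0.064 ]
 [ 0.6141 -0.0772  0.064 ]
 [ 0.557  -0.06    0.064 ]] sizes [np.float64(0.06), np.float64(0.1408), np.float64(0.0597), np.float64(0.1408)]
dir 1.2782283949359552 axis [0.60844271 0.00742346] [0.60594158 0.00816109 0.2018275 ] [-1.57071402e+00  4.78914789e-05 -2.91847634e-01]
tool shift mm [   5.5   51.9 -330.6] roty deg -8.6 dist rows 5.4 at [0.6059 0.0082 0.2019] -0.292 F [-0.2 -0.1 -0. ] w 0.0938 t 10.6
```

```bash
python3 -m creep '[[5,20,-330,0,-8.6,0,0],[5,20,-330,0,-8.6,0,0],[5,20,-330,0,-8.6,0,0],[5,20,-330,0,-8.6,0,0],[5,20,-330,0,-8.6,0,0]]';python3 -m creep '[[0,20,-22,0,0,0,0],[0,20,-22,0,0,0,0],[0,20,-22,0,0,0,0]]'; python3 -c "
from h import *
go(.516,-.310,.15,-.142)
o,s=snap('wrist','w9.png')"
```

```text
time: 11.22
tool_pos: [0.5198, -0.2936, 0.1832]
ee_rot: [-1.571, -0.001, -0.142]
wrist_force: [0.3, -0.6, -0.5]
width: 0.0937
time: 11.6
tool_pos: [0.518, -0.3119, 0.1629]
ee_rot: [-1.569, 0.0, -0.14]
wrist_force: [0.2, -0.5, -0.3]
width: 0.0941
tool shift mm [-2.2 12.9  1.6] roty deg 0.1 dist rows 0.2 at [ 0.518  -0.3119  0.1629] -0.14 F [ 0.2 -0.5 -0.3] w 0.0941 t 11.6
```

View pics/w9.png

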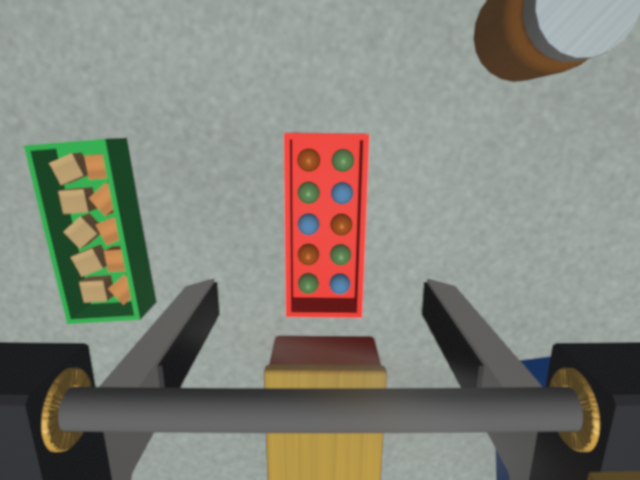

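```bash
cat >> h.py <<'E'
def tray(fn_corners,z=.04,name='wx.png'):
    o,s=snap('wrist',name)
    P=px2w(s,fn_corners,z,o); l=(P[0]+P[1]-P[2]-P[3])[:2]; L=np.arctan2(l[1],l[0])
    print('centre',P.mean(0).round(4),'long',round(L,4),'yaw',round(L-np.pi/2,4),[np.linalg.norm(P[i]-P[(i+1)%4]).round(4) for i in range(4)])
    return P.mean(0),L-np.pi/2
E
python3 -c "
from h import *
c,y=tray([(285,133),(368,134),(361,318),(287,316)])
go(c[0],c[1],.009,y)"
```

```text
centre [ 0.5214 -0.3116  0.04  ] long 1.4207 yaw -0.1501 [np.float64(0.0583), np.float64(0.1409), np.float64(0.0584), np.float64(0.1399)]
tool shift mm [  2.9 154.8   0.6] roty deg 0.6 dist rows 2.5 at [ 0.5185 -0.3119  0.1638] -0.139 F [ 0.1  0.1 -0.3] w 0.0942 t 11.7
```

```bash
python3 -m creep '[[2.5,60,0.5,0,0.6,0,0],[2.5,120,0.5,0,0.6,0,0],[2.5,154,0.5,0,0.6,0,0],[2.5,154,0.5,0,0.6,0,0],[2.5,154,0.5,0,0.6,0,0]]'; python3 -m creep '[[0,0,0,0,0,0,255],[0,0,0,0,0,0,255],[0,0,0,0,0,0,255],[0,0,0,0,0,0,255],[0,0,0,0,0,0,255]]'
```

```text
time: 12.32
tool_pos: [0.5217, -0.3136, 0.0115]
ee_rot: [-1.572, -0.004, -0.151]
wrist_force: [-1.0, 0.3, -0.6]
width: 0.0937
time: 12.95
tool_pos: [0.5203, -0.3137, 0.0095]
ee_rot: [-1.571, -0.001, -0.153]
wrist_force: [-1.2, -0.8, 2.8]
width: 0.0599
```

```bash
python3 -m creep '[[0,-60,0,0,0,0,255],[0,-120,0,0,0,0,255],[0,-140,0,0,0,0,255],[0,-140,0,0,0,0,255],[0,-140,0,0,0,0,255]]'; python3 -c "
from h import *
go(.6100,.0142,.15,-.294)"
```

```text
time: 13.58
tool_pos: [0.5189, -0.3127, 0.1465]
ee_rot: [-1.569, 0.004, -0.153]
wrist_force: [-0.3, -0.5, -1.3]
width: 0.0602
tool shift mm [ 40.4  -3.5 337. ] roty deg 8.1 dist rows 5.4 at [ 0.5189 -0.3127  0.1465] -0.153 F [-0.3 -0.5 -1.3] w 0.0602 t 13.575
```

```bash
python3 -m creep '[[6,-4,45,0,2,0,255],[14,-4,100,0,4,0,255],[20,-4,155,0,6,0,255],[26,-4,210,0,8,0,255],[32,-4,260,0,8.1,0,255]]';python3 -m creep '[[20,0,60,0,0,0,255],[20,0,60,0,0,0,255],[20,0,60,0,0,0,255]]'; python3 -c "
from h import *
go(.6100,.0142,.11,-.294)"
```

```text
time: 14.2
tool_pos: [0.5899, -0.0591, 0.1499]
ee_rot: [-1.571, 0.005, -0.294]
wrist_force: [0.9, -0.3, -1.6]
width: 0.0599
time: 14.58
tool_pos: [0.6264, -0.0096, 0.1504]
ee_rot: [-1.572, 0.005, -0.293]
wrist_force: [-0.2, -0.7, -2.0]
width: 0.0596
tool shift mm [-22.6  40.4  18.1] roty deg 0.0 dist rows 0.8 at [ 0.6264 -0.0096  0.1504] -0.293 F [-0.2 -0.7 -2. ] w 0.0596 t 14.575
```

```bash
python3 -m creep '[[-22.5,20,18,0,0,0,255],[-22.5,40,18,0,0,0,255],[-22.5,40,18,0,0,0,255],[-22.5,40,18,0,0,0,255],[-22.5,40,18,0,0,0,255]]'; python3 -c "
from h import *
go(.6100,.0142,.11,-.294)
o,s=snap('wrist','w10.png')"
```

```text
time: 15.2
tool_pos: [0.612, 0.0133, 0.1143]
ee_rot: [-1.57, -0.002, -0.295]
wrist_force: [1.1, 0.8, -0.7]
width: 0.0604
tool shift mm [-2.1  4.3  0.3] roty deg -0.1 dist rows 0.1 at [0.612  0.0133 0.1143] -0.295 F [ 1.1  0.8 -0.7] w 0.0604 t 15.2
```

View pics/w10.png

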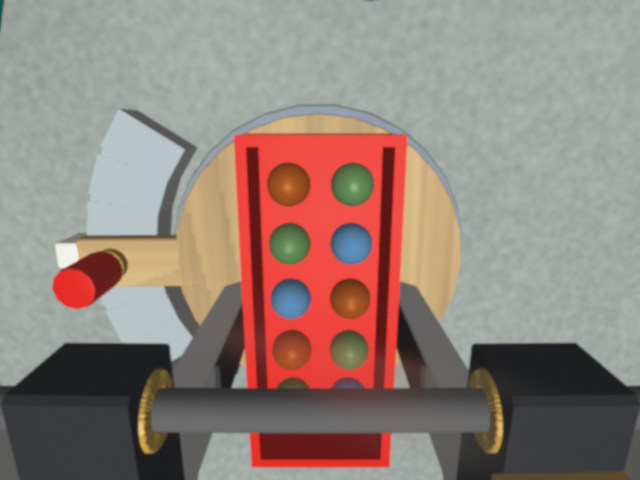

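```bash
python3 -c "
from h import *
o=robot.get_obs();c,y=tray([(236,135),(407,136),(388,466),(252,466)],o['tool_pos'][2]+.0305)
d=(c-o['tool_pos'])[:2];a=o['ee_rot'][2];print('in tool x,z mm',1e3*(d@[np.cos(a),np.sin(a)]),1e3*(d@[-np.sin(a),np.cos(a)]))
go(.6100,.0142,.085,-.294)"
```

```text
centre [0.6123 0.016  0.1447] long 1.2717 yaw -0.2991 [np.float64(0.0591), np.float64(0.1395), np.float64(0.0593), np.float64(0.1397)]
in tool x,z mm -0.4497539204119625 2.567175713916119
tool shift mm [-1.9 29.1 -0. ] roty deg -0.0 dist rows 0.5 at [0.6119 0.0136 0.1141] -0.294 F [ 0.5  0.6 -1.8] w 0.0596 t 15.3
```

```bash
python3 -m creep '[[-1.5,29,0,0,0,0,255],[-1.5,29,0,0,0,0,255],[-1.5,29,0,0,0,0,255],[-1.5,29,0,0,0,0,255]]'; python3 -c "
from h import *
go(.6104,.0138,.0685,-.295)"
```

```text
time: 15.8
tool_pos: [0.6108, 0.0144, 0.0856]
ee_rot: [-1.57, -0.002, -0.294]
wrist_force: [1.0, -0.0, -1.5]
width: 0.0596
tool shift mm [-0.2 17.1 -0.7] roty deg 0.1 dist rows 0.3 at [0.6108 0.0144 0.0856] -0.294 F [ 1.  -0.  -1.5] w 0.0596 t 15.8
```

```bash
python3 -m creep '[[0,8,-0.5,0,0,0,255],[0,13,-0.5,0,0,0,255],[0,15,-0.5,0,0,0,255],[0,17,-0.5,0,0,0,255],[0,17,-0.5,0,0,0,255]]'
```

```text
time: 16.42
tool_pos: [0.6093, 0.014, 0.0685]
ee_rot: [-1.571, 0.0, -0.294]
wrist_force: [-5.3, 2.0, 5.6]
width: 0.0599
```

```bash
python3 -m creep '[[0,0.5,0,0,0,0,0],[0,0.5,0,0,0,0,0],[0,0.5,0,0,0,0,0],[0,0.5,0,0,0,0,0],[0,0.5,0,0,0,0,0]]'; python3 -m creep '[[0,-60,0,0,0,0,0],[0,-115,0,0,0,0,0],[0,-115,0,0,0,0,0],[0,-115,0,0,0,0,0],[0,-115,0,0,0,0,0]]';python3 -c "
from h import *
go(.6104,.0138,.2,-.295)
o,s=snap('wrist','w11.png')"
```

```text
time: 17.05
tool_pos: [0.6097, 0.014, 0.0664]
ee_rot: [-1.571, 0.0, -0.294]
wrist_force: [-0.1, 0.1, 0.2]
width: 0.0939
time: 17.68
tool_pos: [0.6085, 0.0141, 0.179]
ee_rot: [-1.572, 0.004, -0.294]
wrist_force: [-1.1, 0.4, -0.5]
width: 0.094
tool shift mm [  1.9 -21.    0.3] roty deg 0.1 dist rows 0.3 at [0.6085 0.0141 0.179 ] -0.294 F [-1.1  0.4 -0.5] w 0.094 t 17.675
```

View pics/w11.png

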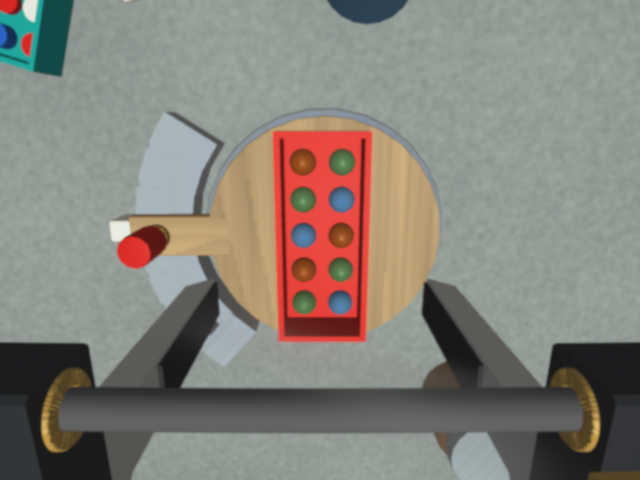

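```bash
python3 -c "
from h import *
o=robot.get_obs()
c,y=tray([(273,131),(371,131),(365.5,342),(280.5,342)],.099)
print('disc centre check')
_,s=snap('wrist','w12.png')
print(px2w(s,[(210,225),(441,225)],.044,robot.get_obs()).mean(0))
v=np.array([.292,.956]);A=np.array([.6084,.0074]);print('rel y',(c[:2]-A)@v,'x',(c[:2]-A)@[.956,-.292])
go(.340,-.29,.17,-.075)"
```

```text
centre [0.6098 0.0162 0.099 ] long 1.2824 yaw -0.2884 [np.float64(0.0588), np.float64(0.1405), np.float64(0.0585), np.float64(0.1406)]
disc centre check
[0.61233335 0.01490676 0.044     ]
rel y 0.008850870147833508 x -0.0012173875364129088
tool shift mm [-169.3    9.6 -368.9] roty deg -12.5 dist rows 6.5 at [0.6089 0.0141 0.1796] -0.294 F [-0.4  0.4  0.1] w 0.0936 t 17.825
```

```bash
python3 -m creep '[[-60,5,-130,0,-6,0,0],[-169,9,-369,0,-12.5,0,0],[-169,9,-369,0,-12.5,0,0],[-169,9,-369,0,-12.5,0,0],[-169,9,-369,0,-12.5,0,0]]';python3 -c "
from h import *
go(.340,-.29,.17,-.075)"
```

```text
time: 18.45
tool_pos: [0.4012, -0.2211, 0.1738]
ee_rot: [-1.571, 0.0, -0.075]
wrist_force: [0.2, -0.7, 0.0]
width: 0.094
tool shift mm [-55.9   3.8 -73.3] roty deg -0.0 dist rows 1.5 at [ 0.4012 -0.2211  0.1738] -0.075 F [ 0.2 -0.7  0. ] w 0.094 t 18.45
```

```bash
python3 -m creep '[[-56,4,-73,0,0,0,0],[-56,4,-73,0,0,0,0],[-56,4,-73,0,0,0,0],[-56,4,-73,0,0,0,0]]';python3 -c "
from h import *
go(.340,-.29,.17,-.075)
snap('wrist','w13.png')"
```

```text
time: 18.95
tool_pos: [0.3419, -0.2881, 0.17]
ee_rot: [-1.57, -0.0, -0.075]
wrist_force: [-0.3, -0.1, -0.7]
width: 0.0937
tool shift mm [-1.7  0.  -2.1] roty deg -0.0 dist rows 0.0 at [ 0.3419 -0.2881  0.17  ] -0.075 F [-0.3 -0.1 -0.7] w 0.0937 t 18.95
```

View pics/w13.png

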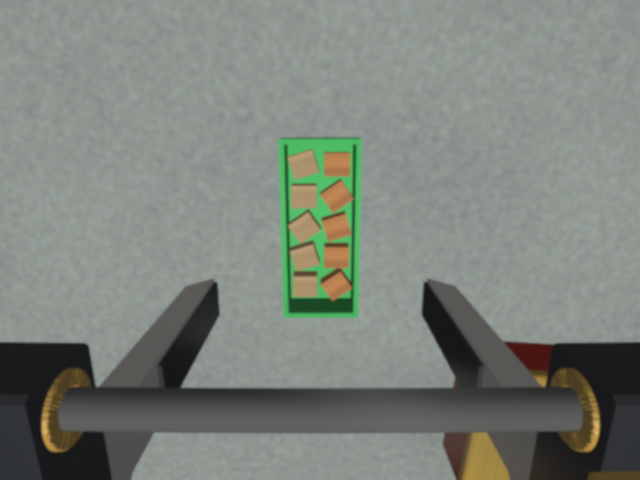

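```bash
python3 -c "
from h import *
c,y=tray([(279.5,138),(361.5,138),(358,317),(284,317)])
go(c[0],c[1],.009,y)"
```

```text
centre [ 0.3416 -0.2904  0.04  ] long 1.4989 yaw -0.0719 [np.float64(0.059), np.float64(0.1403), np.float64(0.0597), np.float64(0.1403)]
tool shift mm [ -0.5 161.2  -2.6] roty deg -0.1 dist rows 2.6 at [ 0.3423 -0.2878  0.1702] -0.074 F [ 0.2 -0.1 -0.2] w 0.0942 t 19.05
```

```bash
python3 -m creep '[[-0.5,60,-2.5,0,0,0,0],[-0.5,120,-2.5,0,0,0,0],[-0.5,161,-2.5,0,0,0,0],[-0.5,161,-2.5,0,0,0,0],[-0.5,161,-2.5,0,0,0,0]]'; python3 -m creep '[[0,0,0,0,0,0,255],[0,0,0,0,0,0,255],[0,0,0,0,0,0,255],[0,0,0,0,0,0,255],[0,0,0,0,0,0,255]]'; python3 -m creep '[[0,-60,0,0,0,0,255],[0,-110,0,0,0,0,255],[0,-160,0,0,0,0,255],[0,-165,0,0,0,0,255],[0,-165,0,0,0,0,255]]'; python3 -c "
from h import *
go(.6046,-.0010,.17,-.292)"
```

```text
time: 19.68
tool_pos: [0.3423, -0.2917, 0.0111]
ee_rot: [-1.573, -0.002, -0.074]
wrist_force: [0.6, 0.1, -0.3]
width: 0.0941
time: 20.3
tool_pos: [0.3411, -0.2914, 0.0098]
ee_rot: [-1.571, -0.001, -0.076]
wrist_force: [-0.3, -0.2, 2.1]
width: 0.0598
time: 20.92
tool_pos: [0.3403, -0.2907, 0.1729]
ee_rot: [-1.569, 0.002, -0.076]
wrist_force: [-0.0, 0.6, -1.7]
width: 0.0597
tool shift mm [241.6   2.9 308.9] roty deg 12.4 dist rows 6.3 at [ 0.3403 -0.2907  0.1729] -0.076 F [-0.   0.6 -1.7] w 0.0597 t 20.925
```

```bash
python3 -m creep '[[30,0,39,0,2,0,255],[70,0,90,0,5,0,255],[110,0,140,0,8,0,255],[150,0,190,0,11,0,255],[185,0,238,0,12.4,0,255]]'; python3 -m creep '[[0,0,0,0,0,0,255]]'; python3 -c "
from h import *
go(.6046,-.0010,.17,-.292)"
```

```text
time: 21.55
tool_pos: [0.5413, -0.0676, 0.1704]
ee_rot: [-1.572, 0.006, -0.293]
wrist_force: [-0.4, -1.2, -2.4]
width: 0.0599
time: 21.68
tool_pos: [0.5418, -0.0656, 0.1698]
ee_rot: [-1.57, 0.007, -0.286]
wrist_force: [-0.7, -0.9, -2.2]
width: 0.0599
tool shift mm [42.1 -0.2 79.7] roty deg 0.4 dist rows 1.4 at [ 0.5418 -0.0656  0.1698] -0.286 F [-0.7 -0.9 -2.2] w 0.0599 t 21.675
```

```bash
python3 -m creep '[[21,0,40,0,0.4,0,255],[42,0,79,0,0.4,0,255],[42,0,79,0,0.4,0,255],[42,0,79,0,0.4,0,255],[42,0,79,0,0.4,0,255]]'; python3 -c "
from h import *
go(.6043,-.0022,.125,-.292)
snap('wrist','w14.png')"
```

```text
time: 22.3
tool_pos: [0.6037, -0.0073, 0.1737]
ee_rot: [-1.571, 0.002, -0.301]
wrist_force: [-0.1, -0.2, -0.9]
width: 0.0596
tool shift mm [-0.9 48.7  5.1] roty deg -0.5 dist rows 0.8 at [ 0.6037 -0.0073  0.1737] -0.301 F [-0.1 -0.2 -0.9] w 0.0596 t 22.3
```

View pics/w14.png

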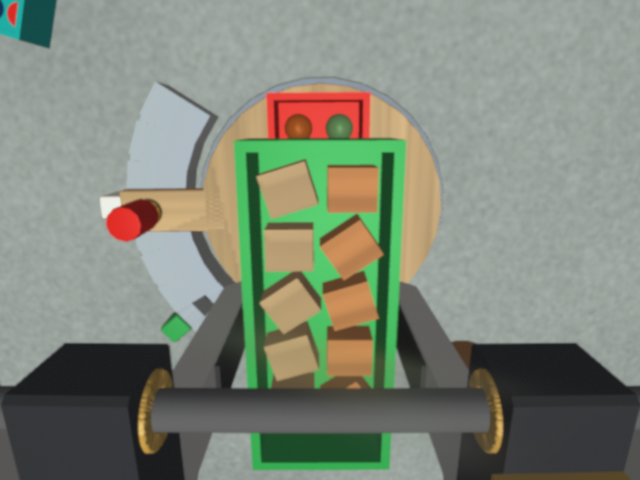

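```bash
python3 -m creep '[[-1,20,5,0,-0.5,0,255],[-1,48,5,0,-0.5,0,255],[-1,53,5,0,-0.5,0,255],[-1,53,5,0,-0.5,0,255],[-1,53,5,0,-0.5,0,255]]'; python3 -c "
from h import *
T=np.array([.6037,-.0073,.1737])
o=robot.get_obs();s=robot.snapshot('wrist');o2=dict(o);o2['tool_pos']=T;o2['ee_rot']=np.array([-1.571,.002,-.301])
P=px2w(s,[(236,140),(405,140),(389,468),(252,468)],.1737+.0302,o2);d=(P.mean(0)-T)[:2];a=-.301;print('in tool x,z mm',1e3*(d@[np.cos(a),np.sin(a)]),1e3*(d@[-np.sin(a),np.cos(a)]))
go(.6043,-.0022,.1038,-.292)"
```

```text
time: 22.98
tool_pos: [0.6061, -0.0012, 0.1231]
ee_rot: [-1.57, -0.003, -0.291]
wrist_force: [0.4, 0.2, -1.4]
width: 0.0596
in tool x,z mm -0.4223380010610446 1.1163700474190472
tool shift mm [-1.5 19.3 -1.5] roty deg 0.1 dist rows 0.3 at [ 0.6061 -0.0012  0.1231] -0.291 F [ 0.2  0.  -2.2] w 0.0597 t 23.025
```

```bash
python3 -m creep '[[-1.5,7,-1.5,0,0,0,255],[-1.5,10,-1.5,0,0,0,255],[-1.5,10,-1.5,0,0,0,255]]'; python3 -c "
from h import *
go(.6043,-.0022,.1038,-.292)"
```

```text
time: 23.4
tool_pos: [0.603, -0.0018, 0.1107]
ee_rot: [-1.571, 0.001, -0.29]
wrist_force: [-0.1, 0.1, -1.1]
width: 0.0596
tool shift mm [1.3 6.9 0. ] roty deg 0.1 dist rows 0.1 at [ 0.603  -0.0018  0.1107] -0.29 F [-0.1  0.1 -1.1] w 0.0596 t 23.4
```

```bash
python3 -m creep '[[0.7,2,0,0,0,0,255],[0.7,4,0,0,0,0,255],[0.7,6,0,0,0,0,255],[0.7,7,0,0,0,0,255],[0.7,7,0,0,0,0,255]]'
```

```text
time: 24.02
tool_pos: [0.604, -0.0021, 0.1043]
ee_rot: [-1.571, 0.0, -0.29]
wrist_force: [-0.3, 0.0, -2.1]
width: 0.0598
```

```bash
python3 -m creep '[[0,1,0,0,0,0,255],[0,1.5,0,0,0,0,255],[0,1.5,0,0,0,0,255]]'
```

```text
time: 24.4
tool_pos: [0.6043, -0.0021, 0.1038]
ee_rot: [-1.571, -0.001, -0.29]
wrist_force: [-2.0, 0.4, 4.1]
width: 0.0601
```

Seated. Release, lift, check.

```bash
python3 -m creep '[[0,0,0,0,0,0,0],[0,0,0,0,0,0,0],[0,0,0,0,0,0,0],[0,0,0,0,0,0,0],[0,0,0,0,0,0,0]]'; python3 -m creep '[[0,-60,0,0,0,0,0],[0,-105,0,0,0,0,0],[0,-105,0,0,0,0,0],[0,-105,0,0,0,0,0],[0,-105,0,0,0,0,0]]';python3 -c "
from h import *
go(.6104,.0138,.2,-.295)
o,s=snap('wrist','w15.png')
o,s=snap('top','t15.png');o,s=snap('scene','s15.png')"
```

```text
time: 25.02
tool_pos: [0.6041, -0.0021, 0.1028]
ee_rot: [-1.571, -0.0, -0.29]
wrist_force: [-0.4, -0.0, -0.8]
width: 0.0942
time: 25.65
tool_pos: [0.6031, -0.0021, 0.2055]
ee_rot: [-1.572, 0.004, -0.29]
wrist_force: [0.0, 0.7, 0.4]
width: 0.0941
tool shift mm [ 2.4  5.5 17.3] roty deg 0.3 dist rows 0.3 at [ 0.6031 -0.0021  0.2055] -0.29 F [0.  0.7 0.4] w 0.0941 t 25.65
```

View pics/w15.png

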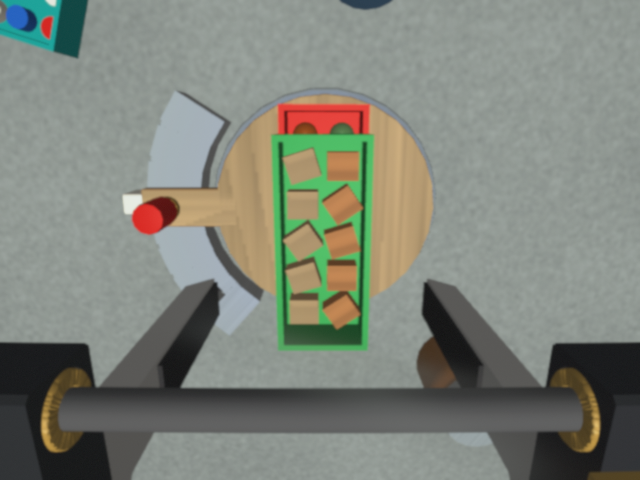

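View pics/t15.png

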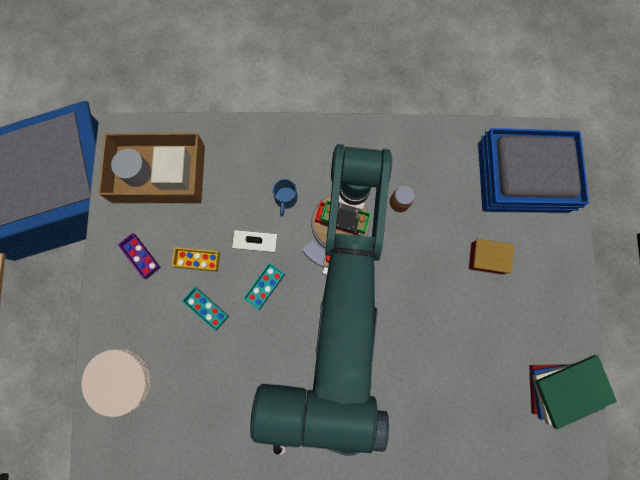

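View pics/s15.png

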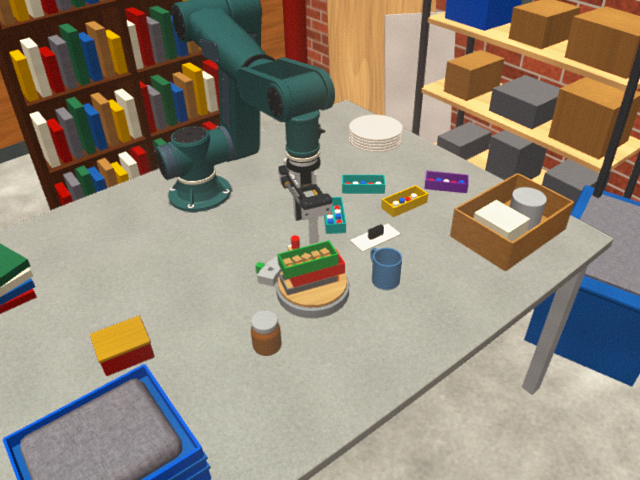

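```bash
python3 -c "
from h import *
c,y=tray([(272,135),(371.5,135),(367.5,349.5),(278,349.5)],.134)
v=np.array([.292,.956]);A=np.array([.6084,.0074]);print('rel y',(c[:2]-A)@v,'x',(c[:2]-A)@[.956,-.292])
go(.4845,.466,.20,-.086)"
```

```text
centre [ 0.6042 -0.0015  0.134 ] long 1.2857 yaw -0.2851 [np.float64(0.0581), np.float64(0.1396), np.float64(0.0601), np.float64(0.1397)]
rel y -0.009795407575084706 x -0.0014469550865929127
tool shift mm [-248.2    6.5  414.4] roty deg -11.7 dist rows 7.7 at [ 0.6036 -0.0021  0.2065] -0.29 F [-0.2  0.8  1.3] w 0.0937 t 25.85
```

```bash
python3 -m creep '[[-124,0,207,0,-6,0,0],[-248,0,414,0,-11.7,0,0],[-248,0,414,0,-11.7,0,0],[-248,0,414,0,-11.7,0,0],[-248,0,414,0,-11.7,0,0]]';python3 -c "
from h import *
go(.4845,.466,.17,-.086)"
```

```text
time: 26.48
tool_pos: [0.5262, 0.3025, 0.2076]
ee_rot: [-1.571, 0.0, -0.086]
wrist_force: [-0.0, -0.4, 0.2]
width: 0.0939
tool shift mm [-55.6  37.6 159.3] roty deg -0.0 dist rows 2.8 at [0.5262 0.3025 0.2076] -0.086 F [-0.  -0.4  0.2] w 0.0939 t 26.475
```

```bash
python3 -m creep '[[-55,37,159,0,0,0,0],[-55,37,159,0,0,0,0],[-55,37,159,0,0,0,0],[-55,37,159,0,0,0,0],[-55,37,159,0,0,0,0]]';python3 -c "
from h import *
go(.4845,.466,.17,-.086)
snap('wrist','w16.png')"
```

```text
time: 27.1
tool_pos: [0.4861, 0.4632, 0.1706]
ee_rot: [-1.572, -0.0, -0.086]
wrist_force: [0.9, -0.8, 0.1]
width: 0.0939
tool shift mm [-1.8  0.6  2.6] roty deg -0.0 dist rows 0.1 at [0.4861 0.4632 0.1706] -0.086 F [ 0.9 -0.8  0.1] w 0.0939 t 27.1
```

View pics/w16.png

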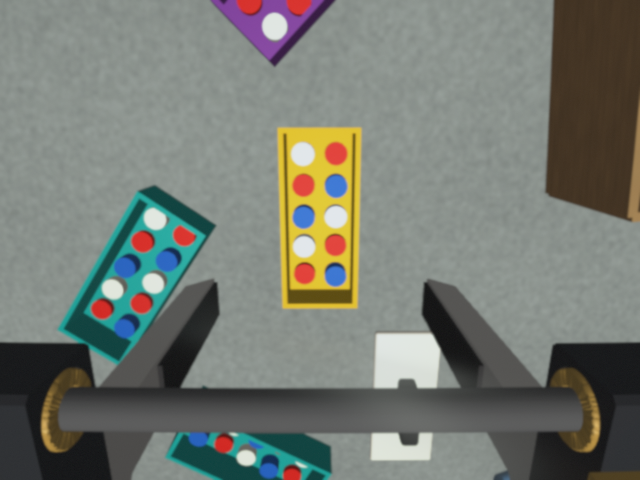

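```bash
python3 -c "
from h import *
c,y=tray([(278,127),(361.5,128),(357.5,308),(283,308)])
o,s=snap('wrist','w17.png');print(px2w(s,[(214,226),(150,187)],.04,o))
go(c[0],c[1],.009,y)"
```

```text
centre [0.4862 0.4676 0.04  ] long 1.4855 yaw -0.0853 [np.float64(0.0599), np.float64(0.14), np.float64(0.0599), np.float64(0.1406)]
[[0.40563646 0.47208396 0.04      ]
 [0.36239262 0.50599617 0.04      ]]
tool shift mm [ -1.2 162.8   4.9] roty deg -0.2 dist rows 2.6 at [0.4869 0.4625 0.1718] -0.088 F [ 0.6 -1.7  0.1] w 0.0938 t 27.25
```

```bash
python3 -m creep '[[-1.2,60,5,0,0,0,0],[-1.2,120,5,0,0,0,0],[-1.2,162,5,0,0,0,0],[-1.2,162,5,0,0,0,0],[-1.2,162,5,0,0,0,0]]'; python3 -m creep '[[0,0,0,0,0,0,255],[0,0,0,0,0,0,255],[0,0,0,0,0,0,255],[0,0,0,0,0,0,255],[0,0,0,0,0,0,255]]'; python3 -m creep '[[0,-60,0,0,0,0,255],[0,-110,0,0,0,0,255],[0,-160,0,0,0,0,255],[0,-200,0,0,0,0,255],[0,-200,0,0,0,0,255]]'; python3 -c "
from h import *
go(.6095,.0160,.21,-.289)"
```

```text
time: 27.88
tool_pos: [0.4867, 0.4691, 0.0116]
ee_rot: [-1.568, -0.002, -0.087]
wrist_force: [0.7, 0.1, -0.4]
width: 0.0939
time: 28.5
tool_pos: [0.4854, 0.4691, 0.0094]
ee_rot: [-1.57, -0.001, -0.086]
wrist_force: [0.5, -0.7, 1.7]
width: 0.0596
time: 29.12
tool_pos: [0.4863, 0.4701, 0.2128]
ee_rot: [-1.565, -0.005, -0.086]
wrist_force: [0.7, 0.8, -3.4]
width: 0.0596
tool shift mm [ 161.8    2.8 -441.8] roty deg 11.6 dist rows 7.5 at [0.4863 0.4701 0.2128] -0.086 F [ 0.7  0.8 -3.4] w 0.0596 t 29.125
```

```bash
python3 -m creep '[[17,0,-45,0,2,0,255],[36,0,-98,0,5,0,255],[55,0,-150,0,8,0,255],[75,0,-205,0,11,0,255],[95,0,-258,0,11.6,0,255]]'; python3 -m creep '[[0,0,0,0,0,0,255]]'; python3 -c "
from h import *
go(.6099,.0174,.21,-.289)"
```

```text
time: 29.75
tool_pos: [0.5563, 0.2016, 0.2045]
ee_rot: [-1.574, 0.006, -0.289]
wrist_force: [1.3, 0.7, -3.8]
width: 0.0599
time: 29.88
tool_pos: [0.5572, 0.1993, 0.2047]
ee_rot: [-1.575, 0.005, -0.295]
wrist_force: [-0.9, 0.8, -2.7]
width: 0.0598
tool shift mm [ 103.3   -5.3 -158.7] roty deg -0.3 dist rows 3.0 at [0.5572 0.1993 0.2047] -0.295 F [-0.9  0.8 -2.7] w 0.0598 t 29.875
```

```bash
python3 -m creep '[[33,-5,-50,0,0,0,255],[68,-5,-105,0,0,0,255],[103,-5,-159,0,0,0,255],[103,-5,-159,0,0,0,255],[103,-5,-159,0,0,0,255]]'; python3 -m creep '[[0,20,0,0,0,0,255],[0,45,0,0,0,0,255],[0,45,0,0,0,0,255],[0,45,0,0,0,0,255]]';python3 -c "
from h import *
go(.6099,.0174,.1384,-.289)
snap('wrist','w18.png')"
```

```text
time: 30.5
tool_pos: [0.6102, 0.0228, 0.2112]
ee_rot: [-1.571, 0.005, -0.289]
wrist_force: [0.9, 1.1, -3.0]
width: 0.06
time: 31.0
tool_pos: [0.611, 0.0235, 0.1694]
ee_rot: [-1.57, -0.0, -0.287]
wrist_force: [-0.3, -0.1, -2.7]
width: 0.0595
tool shift mm [ 0.6 31.  -6.1] roty deg 0.1 dist rows 0.5 at [0.611  0.0235 0.1694] -0.287 F [-0.3 -0.1 -2.7] w 0.0595 t 31.0
```

View pics/w18.png

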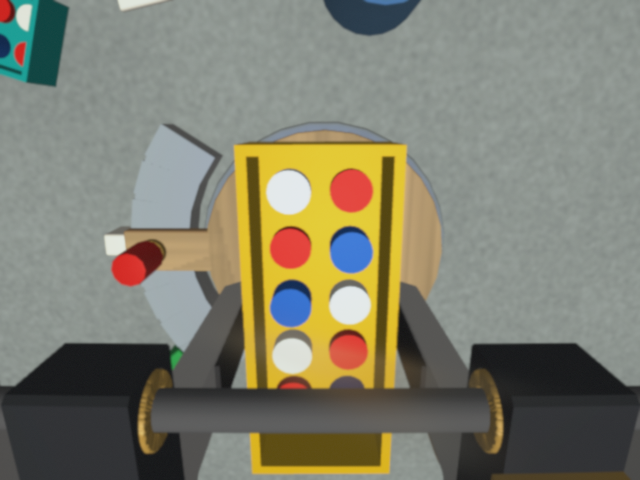

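```bash
python3 -c "
from h import *
o=robot.get_obs();c,y=tray([(235.5,144),(406.5,144),(390,473),(252,473)],o['tool_pos'][2]+.0306)
d=(c-o['tool_pos'])[:2];a=o['ee_rot'][2];print('in tool x,z mm',1e3*(d@[np.cos(a),np.sin(a)]),1e3*(d@[-np.sin(a),np.cos(a)]))"
python3 -m creep '[[0.6,10,-6,0,0,0,255],[0.6,18,-6,0,0,0,255],[0.6,19,-6,0,0,0,255],[0.6,19,-6,0,0,0,255],[0.6,19,-6,0,0,0,255]]'; python3 -c "
from h import *
go(.6099,.0174,.1384,-.289)"
```

```text
centre [0.611  0.0225 0.2008] long 1.2838 yaw -0.287 [np.float64(0.0594), np.float64(0.1405), np.float64(0.0605), np.float64(0.1403)]
in tool x,z mm -0.3241685902223761 -0.7174687036303998
time: 31.72
tool_pos: [0.6101, 0.016, 0.1502]
ee_rot: [-1.571, -0.001, -0.289]
wrist_force: [0.2, 0.2, -2.2]
width: 0.0597
tool shift mm [-0.6 11.8  1.2] roty deg 0.0 dist rows 0.2 at [0.6101 0.016  0.1502] -0.289 F [ 0.2  0.2 -2.2] w 0.0597 t 31.725
```

```bash
python3 -m creep '[[-0.5,4,0.5,0,0,0,255],[-0.5,7,0.5,0,0,0,255],[-0.5,10,0.5,0,0,0,255],[-0.5,12,0.5,0,0,0,255],[-0.5,12.5,0.5,0,0,0,255]]'
```

```text
time: 32.35
tool_pos: [0.6095, 0.0167, 0.1383]
ee_rot: [-1.571, -0.0, -0.289]
wrist_force: [-2.1, 0.5, 2.0]
width: 0.0598
```

```bash
python3 -m creep '[[0,0.5,0,0,0,0,0],[0,0.5,0,0,0,0,0],[0,0.5,0,0,0,0,0],[0,0.5,0,0,0,0,0],[0,0.5,0,0,0,0,0]]'; python3 -m creep '[[0,-60,0,0,0,0,0],[0,-105,0,0,0,0,0],[0,-105,0,0,0,0,0],[0,-105,0,0,0,0,0],[0,-105,0,0,0,0,0]]';python3 -c "
from h import *
go(.6104,.0138,.2,-.295)
o,s=snap('wrist','w19.png')
o,s=snap('top','t19.png');crop(s['color'],'t19c.png',200,170,360,290,5)"
```

```text
time: 32.98
tool_pos: [0.6096, 0.0167, 0.1369]
ee_rot: [-1.571, -0.0, -0.289]
wrist_force: [-1.4, -0.5, -0.3]
width: 0.0939
time: 33.6
tool_pos: [0.6087, 0.0167, 0.2395]
ee_rot: [-1.572, 0.004, -0.289]
wrist_force: [0.3, 0.5, -0.1]
width: 0.094
tool shift mm [ 2.4 39.5 -2.3] roty deg 0.4 dist rows 0.6 at [0.6087 0.0167 0.2395] -0.289 F [ 0.3  0.5 -0.1] w 0.094 t 33.6
```

View pics/w19.png

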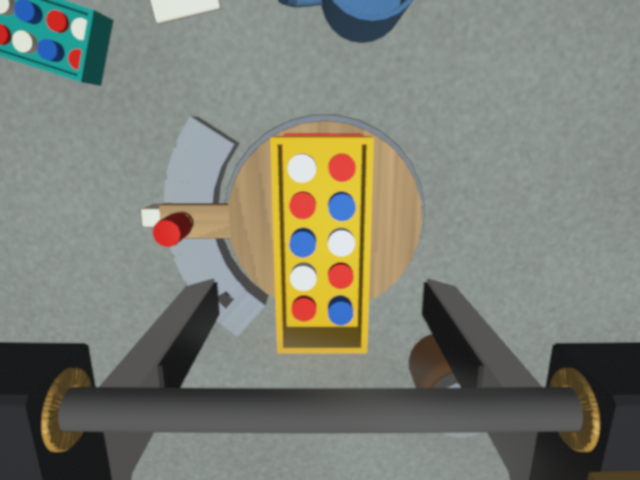

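View pics/t19c.png

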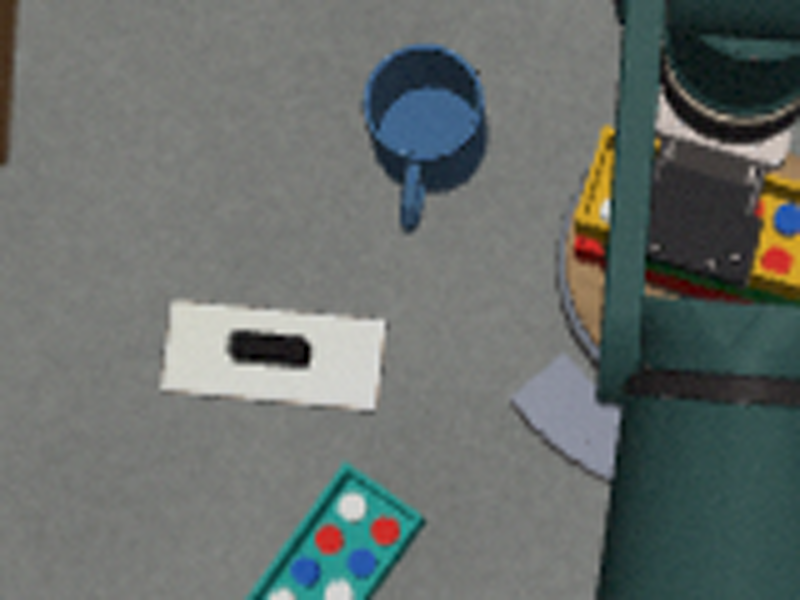

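```bash
python3 -c "
from h import *
c,y=tray([(271,138),(374,137.5),(367.5,353),(278,353)],.169)
v=np.array([.292,.956]);A=np.array([.6084,.0074]);print('rel y',(c[:2]-A)@v,'x',(c[:2]-A)@[.956,-.292])
s=robot.snapshot('top')
P=px2w(s,[np.array(p)/5+[200,170]-.4 for p in [(172,302),(385,320),(375,410),(163,390)]],.011);l=P[0]+P[3]-P[1]-P[2];print(P.mean(0),np.arctan2(l[1],l[0])-np.pi/2)
go(.5495,.2865,.24,-.09)"
```

```text
centre [0.6092 0.0156 0.169 ] long 1.2843 yaw -0.2865 [np.float64(0.0599), np.float64(0.1401), np.float64(0.0599), np.float64(0.1399)]
rel y 0.00805107844014326 x -0.0015744875759563662
[0.5484136  0.28259895 0.011     ] -0.08438211446251498
tool shift mm [-134.     0.5  241.7] roty deg -11.4 dist rows 4.4 at [0.6091 0.0167 0.2405] -0.289 F [0.2 0.4 0.9] w 0.0943 t 33.8
```

```bash
python3 -m creep '[[-67,20,120,0,-6,0,0],[-134,70,242,0,-11.4,0,0],[-134,70,242,0,-11.4,0,0],[-134,70,242,0,-11.4,0,0],[-134,70,242,0,-11.4,0,0]]';python3 -m creep '[[0,0,0,0,0,0,0],[0,0,0,0,0,0,0]]';python3 -c "
from h import *
go(.5495,.2865,.17,-.086)
snap('wrist','w20.png')"
```

```text
time: 34.42
tool_pos: [0.5483, 0.2894, 0.1702]
ee_rot: [-1.571, 0.002, -0.087]
wrist_force: [-0.1, -0.8, 0.1]
width: 0.0935
time: 34.67
tool_pos: [0.5502, 0.2862, 0.1719]
ee_rot: [-1.571, -0.0, -0.09]
wrist_force: [0.2, -0.5, 0.0]
width: 0.094
tool shift mm [-0.8  1.9  0.2] roty deg -0.2 dist rows 0.0 at [0.5502 0.2862 0.1719] -0.09 F [ 0.2 -0.5  0. ] w 0.094 t 34.675
```

View pics/w20.png

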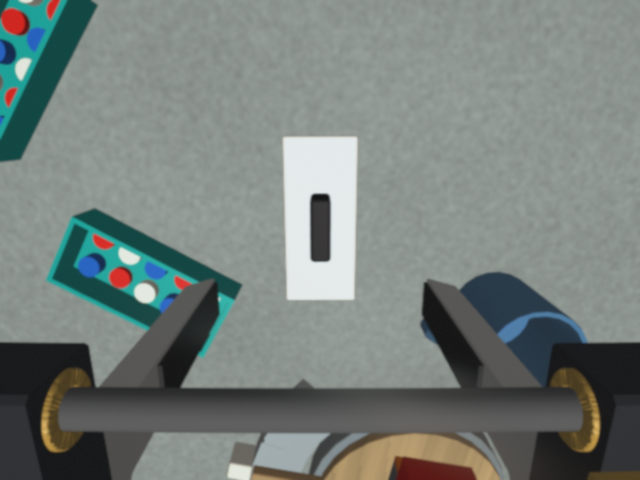

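```bash
python3 -c "
from h import *
c,y=tray([(283,137),(357,137),(355,300),(288,300)],.011)
o,s=snap('wrist','w21.png');print(px2w(s,[(241,285),(435,330)],.04,o))
go(c[0],c[1],.016,y)"
```

```text
centre [0.5503 0.2838 0.011 ] long 1.4888 yaw -0.082 [np.float64(0.0585), np.float64(0.139), np.float64(0.0588), np.float64(0.139)]
[[0.48318374 0.24545052 0.04      ]
 [0.63628448 0.19152807 0.04      ]]
tool shift mm [ -0.4 156.6  -1.8] roty deg -0.6 dist rows 2.5 at [0.5508 0.2855 0.1726] -0.092 F [ 0.1 -0.8  0.5] w 0.0937 t 34.825
```

```bash
python3 -m creep '[[-0.4,50,-1.8,0,-0.5,0,100],[-0.4,100,-1.8,0,-0.5,0,100],[-0.4,140,-1.8,0,-0.5,0,100],[-0.4,156,-1.8,0,-0.5,0,100],[-0.4,156,-1.8,0,-0.5,0,100]]'; python3 -m creep '[[0,0,0,0,0,0,255],[0,0,0,0,0,0,255],[0,0,0,0,0,0,255],[0,0,0,0,0,0,255],[0,0,0,0,0,0,255]]';python3 -m creep '[[0,0,0,0,0,0,255],[0,0,0,0,0,0,255]]'
```

```text
time: 35.45
tool_pos: [0.5495, 0.2843, 0.0155]
ee_rot: [-1.571, 0.001, -0.082]
wrist_force: [-0.1, 0.4, 0.4]
width: 0.0568
time: 36.08
tool_pos: [0.5496, 0.2852, 0.0162]
ee_rot: [-1.57, -0.001, -0.081]
wrist_force: [0.0, 0.3, 1.4]
width: 0.0158
time: 36.33
tool_pos: [0.5496, 0.2852, 0.0162]
ee_rot: [-1.57, -0.001, -0.081]
wrist_force: [-0.3, -0.2, 2.4]
width: 0.0158
```

```bash
python3 -m creep '[[0,-55,0,0,0,0,255],[0,-110,0,0,0,0,255],[0,-165,0,0,0,0,255],[0,-220,0,0,0,0,255],[0,-230,0,0,0,0,255]]';python3 -m creep '[[0,0,0,0,0,0,255]]'; python3 -c "
from h import *
go(.6096,.0169,.25,-.287)"
```

```text
time: 36.95
tool_pos: [0.5509, 0.2857, 0.2508]
ee_rot: [-1.567, -0.008, -0.081]
wrist_force: [0.1, -0.3, -2.4]
width: 0.0156
time: 37.08
tool_pos: [0.5493, 0.2849, 0.2448]
ee_rot: [-1.571, 0.001, -0.081]
wrist_force: [-0.3, 0.6, -3.5]
width: 0.0159
tool shift mm [  81.8   -5.2 -262.3] roty deg 11.8 dist rows 4.4 at [0.5493 0.2849 0.2448] -0.081 F [-0.3  0.6 -3.5] w 0.0159 t 37.075
```

```bash
python3 -m creep '[[14,-5,-45,0,3,0,255],[30,-5,-95,0,6,0,255],[46,-5,-148,0,9,0,255],[64,-5,-205,0,11.8,0,255],[82,-5,-262,0,11.8,0,255]]';python3 -m creep '[[0,0,0,0,0,0,255],[0,0,0,0,0,0,255]]'; python3 -c "
from h import *
go(.6096,.0169,.1802,-.287)
snap('wrist','w22.png')"
```

```text
time: 37.7
tool_pos: [0.6088, 0.0156, 0.2462]
ee_rot: [-1.572, 0.007, -0.287]
wrist_force: [1.2, -0.1, -2.4]
width: 0.0156
time: 37.95
tool_pos: [0.6089, 0.0174, 0.2474]
ee_rot: [-1.571, 0.006, -0.287]
wrist_force: [1.2, 0.5, -2.0]
width: 0.016
tool shift mm [ 0.8 67.2 -0.3] roty deg -0.0 dist rows 1.1 at [0.6089 0.0174 0.2474] -0.287 F [ 1.2  0.5 -2. ] w 0.016 t 37.95
```

View pics/w22.png

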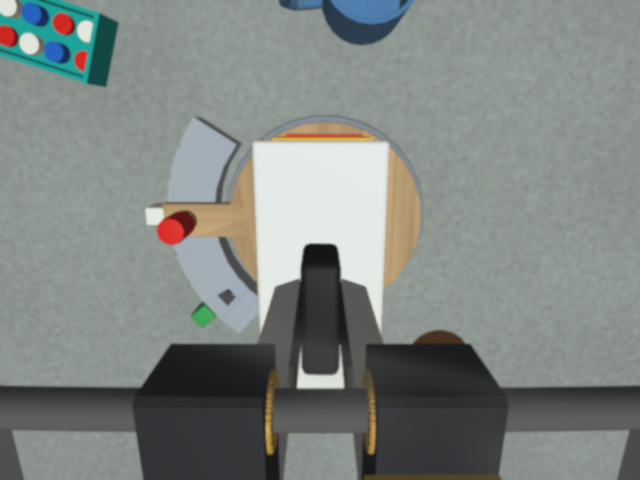

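```bash
python3 -m creep '[[0.5,25,0,0,0,0,255],[0.5,50,0,0,0,0,255],[0.5,54,0,0,0,0,255],[0.5,54,0,0,0,0,255],[0.5,54,0,0,0,0,255]]'; python3 -c "
from h import *
go(.6096,.0169,.1802,-.287)
snap('wrist','w23.png')"
```

```text
time: 38.62
tool_pos: [0.6111, 0.0176, 0.1984]
ee_rot: [-1.57, -0.002, -0.286]
wrist_force: [-0.7, -0.5, -2.6]
width: 0.0159
tool shift mm [-1.2 18.2 -1.1] roty deg 0.0 dist rows 0.3 at [0.6111 0.0176 0.1984] -0.286 F [-0.7 -0.5 -2.6] w 0.0159 t 38.625
```

```bash
python3 -m creep '[[-1.2,7,-1,0,0,0,255],[-1.2,9,-1,0,0,0,255],[-1.2,9,-1,0,0,0,255]]'; python3 -c "
from h import *
go(.6096,.0169,.1802,-.287)
snap('wrist','w23.png')"
```

```text
time: 39.05
tool_pos: [0.6088, 0.0164, 0.1874]
ee_rot: [-1.571, 0.001, -0.287]
wrist_force: [0.7, -0.6, -1.5]
width: 0.0156
tool shift mm [0.6 7.2 0.7] roty deg -0.0 dist rows 0.1 at [0.6088 0.0164 0.1874] -0.287 F [ 0.7 -0.6 -1.5] w 0.0156 t 39.05
```

View pics/w23.png

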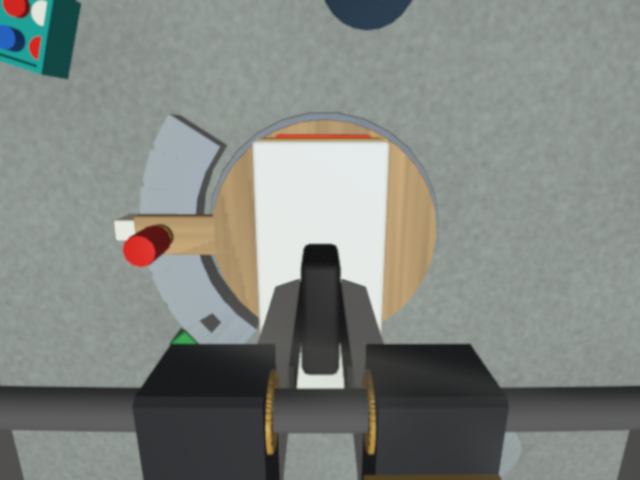

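```bash
python3 -m creep '[[0.5,2,0.5,0,0,0,255],[0.5,4,0.5,0,0,0,255],[0.5,6,0.5,0,0,0,255],[0.5,7,0.5,0,0,0,255],[0.5,7.5,0.5,0,0,0,255]]'; python3 -m creep '[[0,0.5,0,0,0,0,255],[0,0.5,0,0,0,0,255]]'
```

```text
time: 39.72
tool_pos: [0.6096, 0.0169, 0.1803]
ee_rot: [-1.571, 0.0, -0.287]
wrist_force: [-0.2, -0.3, -2.3]
width: 0.0159
time: 39.98
tool_pos: [0.6096, 0.0169, 0.1802]
ee_rot: [-1.571, -0.0, -0.287]
wrist_force: [-0.5, 0.1, -0.4]
width: 0.0159
```

```bash
python3 -m creep '[[0,0,0,0,0,0,0],[0,0,0,0,0,0,0],[0,0,0,0,0,0,0],[0,0,0,0,0,0,0],[0,0,0,0,0,0,0]]'; python3 -m creep '[[0,-40,0,0,0,0,0],[0,-80,0,0,0,0,0],[0,-80,0,0,0,0,0],[0,-80,0,0,0,0,0],[0,-80,0,0,0,0,0]]';python3 -c "
from h import *
go(.6096,.0169,.26,-.287)
snap('wrist','w24.png');snap('scene','s24.png')"
```

```text
time: 40.6
tool_pos: [0.6097, 0.0169, 0.1799]
ee_rot: [-1.571, -0.0, -0.287]
wrist_force: [0.8, -0.4, 1.4]
width: 0.0624
time: 41.22
tool_pos: [0.6089, 0.0169, 0.2575]
ee_rot: [-1.572, 0.004, -0.287]
wrist_force: [0.4, -0.3, 0.4]
width: 0.0939
tool shift mm [ 0.7 -2.5  0.2] roty deg 0.0 dist rows 0.0 at [0.6089 0.0169 0.2575] -0.287 F [ 0.4 -0.3  0.4] w 0.0939 t 41.225
```

View pics/w24.png

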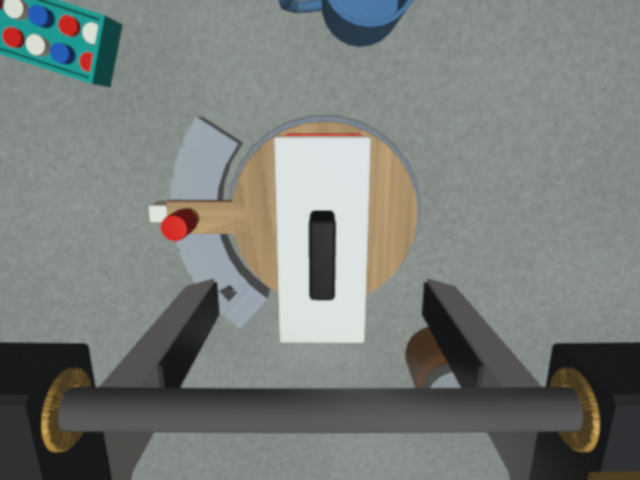

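```bash
python3 -c "
from h import *
im=cv2.imread('pics/s24.png');crop(im,'s24c.png',230,170,430,320,4)"
```

```text
(no output)
```

View pics/s24c.png

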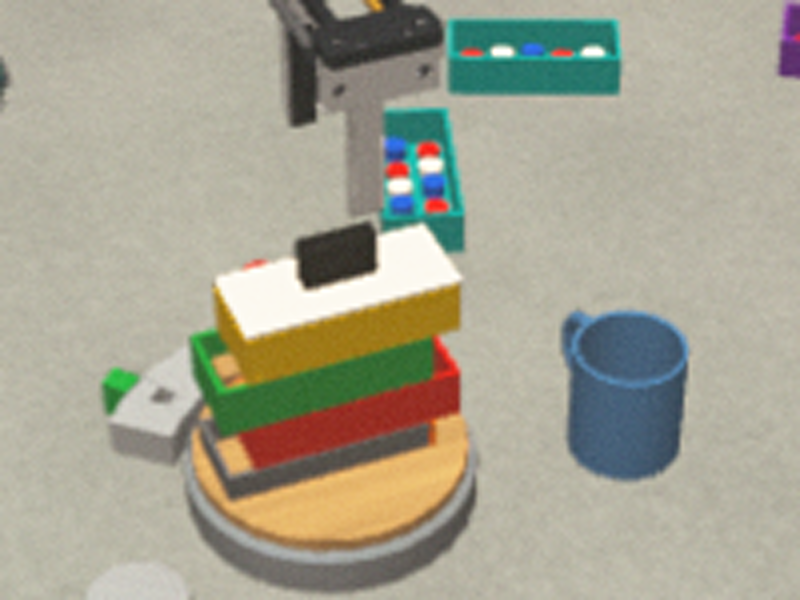

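```bash
python3 -c "
from h import *
c,y=tray([(275,137),(370.5,137),(365.5,342.5),(279.5,342.5)],.175)
v=np.array([.292,.956]);A=np.array([.6084,.0074]);print('rel y',(c[:2]-A)@v,'x',(c[:2]-A)@[.956,-.292])
go(.4844,.0453,.26,1.27)"
```

```text
centre [0.6096 0.0163 0.175 ] long 1.2838 yaw -0.287 [np.float64(0.0582), np.float64(0.139), np.float64(0.0599), np.float64(0.1391)]
rel y 0.008902880290358042 x -0.0014511518172050724
tool shift mm [-127.7   -1.7   -8. ] roty deg -89.2 dist rows 2.0 at [0.6092 0.0169 0.2583] -0.287 F [ 0.8 -0.5 -0.2] w 0.0937 t 41.375
```

```bash
python3 -m creep '[[-60,-2,-4,0,-10,0,0],[-128,-2,-8,0,-89,0,0],[-128,-2,-8,0,-89,0,0],[-128,-2,-8,0,-89,0,0],[-128,-2,-8,0,-89,0,0]]';python3 -m creep '[[0,0,0,0,-38,0,0],[0,0,0,0,-38,0,0],[0,0,0,0,-38,0,0],[0,0,0,0,-38,0,0],[0,0,0,0,-38,0,0]]'; python3 -c "
from h import *
go(.4844,.0453,.13,1.27)"
```

```text
time: 42.0
tool_pos: [0.484, 0.0455, 0.2615]
ee_rot: [-1.57, 0.0, 0.644]
wrist_force: [-0.5, 0.6, -0.6]
width: 0.0938
time: 42.62
tool_pos: [0.4844, 0.0454, 0.2614]
ee_rot: [-1.57, 0.0, 1.3]
wrist_force: [-0.6, -0.7, 0.4]
width: 0.0936
tool shift mm [-1.000e-01  1.314e+02 -0.000e+00] roty deg 1.7 dist rows 2.1 at [0.4844 0.0454 0.2614] 1.3 F [-0.6 -0.7  0.4] w 0.0936 t 42.625
```

```bash
python3 -m creep '[[0,50,0,0,1.7,0,0],[0,100,0,0,1.7,0,0],[0,131,0,0,1.7,0,0],[0,131,0,0,1.7,0,0],[0,131,0,0,1.7,0,0]]'; python3 -c "
from h import *
go(.4844,.0453,.0545,1.27)
snap('wrist','w25.png')"
```

```text
time: 43.25
tool_pos: [0.4855, 0.0454, 0.1324]
ee_rot: [-1.573, -0.001, 1.27]
wrist_force: [0.8, 0.4, 0.8]
width: 0.0941
tool shift mm [-0.4 77.9  1. ] roty deg 0.0 dist rows 1.2 at [0.4855 0.0454 0.1324] 1.27 F [0.8 0.4 0.8] w 0.0941 t 43.25
```

View pics/w25.png

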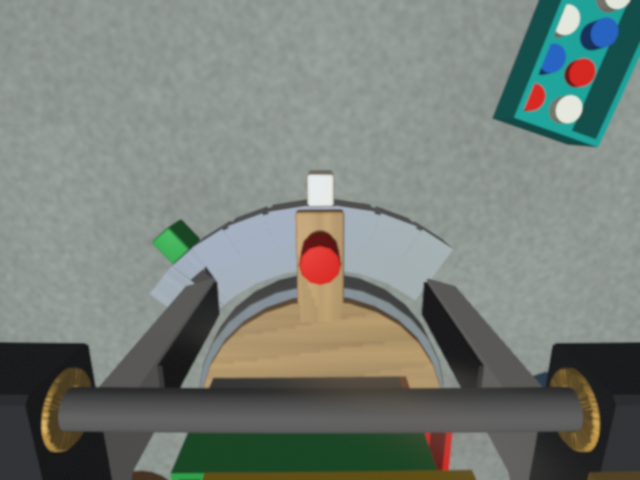

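```bash
python3 -m creep '[[0,40,1,0,0,0,0],[0,70,1,0,0,0,0],[0,77,1,0,0,0,0],[0,77,1,0,0,0,0],[0,77,1,0,0,0,0]]'; python3 -m creep '[[0,0,0,0,0,0,255],[0,0,0,0,0,0,255],[0,0,0,0,0,0,255],[0,0,0,0,0,0,255],[0,0,0,0,0,0,255]]';python3 -m creep '[[0,0,0,0,0,0,255],[0,0,0,0,0,0,255],[0,0,0,0,0,0,255],[0,0,0,0,0,0,255],[0,0,0,0,0,0,255]]'
```

```text
time: 43.92
tool_pos: [0.4853, 0.0457, 0.056]
ee_rot: [-1.575, -0.001, 1.271]
wrist_force: [0.3, 0.3, 0.6]
width: 0.0938
time: 44.55
tool_pos: [0.4836, 0.0457, 0.0538]
ee_rot: [-1.571, -0.0, 1.271]
wrist_force: [0.5, 0.2, 0.1]
width: 0.0475
time: 45.18
tool_pos: [0.4837, 0.0457, 0.0539]
ee_rot: [-1.571, -0.0, 1.271]
wrist_force: [0.0, -0.3, -0.8]
width: 0.0233
```

```bash
python3 -m creep '[[0,-6,0,0,0,0,255],[0,-12,0,0,0,0,255],[0,-18,0,0,0,0,255],[0,-22,0,0,0,0,255],[0,-22,0,0,0,0,255]]'
```

```text
time: 45.8
tool_pos: [0.4835, 0.0457, 0.0758]
ee_rot: [-1.571, 0.0, 1.271]
wrist_force: [2.8, -0.2, -9.0]
width: 0.0233
```

```bash
python3 -m creep '[[-2.6,0,0,0,-1.15,0,255],[-7.8,0,-0.2,0,-3.4,0,255],[-13,0,-0.65,0,-5.7,0,255],[-18.1,0,-1.3,0,-8,0,255],[-23.3,0,-2.1,0,-10.3,0,255]]';python3 -m creep '[[-5.2,0,-0.1,0,-2.3,0,255],[-10.4,0,-0.4,0,-4.6,0,255],[-15.6,0,-0.9,0,-6.9,0,255],[-20.7,0,-1.7,0,-9.2,0,255],[-25.8,0,-2.6,0,-11.5,0,255]]'; python3 -m creep '[[-5.2,0,-0.1,0,-2.3,0,255],[-10.4,0,-0.4,0,-4.6,0,255],[-15.6,0,-0.9,0,-6.9,0,255],[-18,0,-1.2,0,-8,0,255],[-18,0,-1.2,0,-8,0,255]]'; python3 -c "
from h import *
go(0,0,0,0)
o=robot.get_obs();p=o['tool_pos'];A=np.array([.6078,.0075]);d=p[:2]-A;print('phi',np.arctan2(d[1],d[0])%6.283-2.8416,np.linalg.norm(d), 'yaw rel',o['ee_rot'][2]-1.271)
snap('wrist','w26.png');snap('scene','s26.png')"
```

```text
time: 46.42
tool_pos: [0.4788, 0.0227, 0.0756]
ee_rot: [-1.571, -0.0, 1.453]
wrist_force: [4.4, -0.3, -8.9]
width: 0.0232
time: 47.05
tool_pos: [0.4785, -0.0031, 0.0757]
ee_rot: [-1.571, -0.001, 1.653]
wrist_force: [2.9, 0.2, -8.5]
width: 0.0233
time: 47.68
tool_pos: [0.4813, -0.0211, 0.0759]
ee_rot: [-1.572, 0.0, 1.791]
wrist_force: [5.0, -0.8, -8.3]
width: 0.0236
tool shift mm [125.7  75.9 465. ] roty deg 102.6 dist rows 7.8 at [ 0.4813 -0.0211  0.0759] 1.791 F [ 5.  -0.8 -8.3] w 0.0236 t 47.675
phi 0.5220838029812551 0.1297330781435694 yaw rel 0.519963731619467
```

View pics/w26.png

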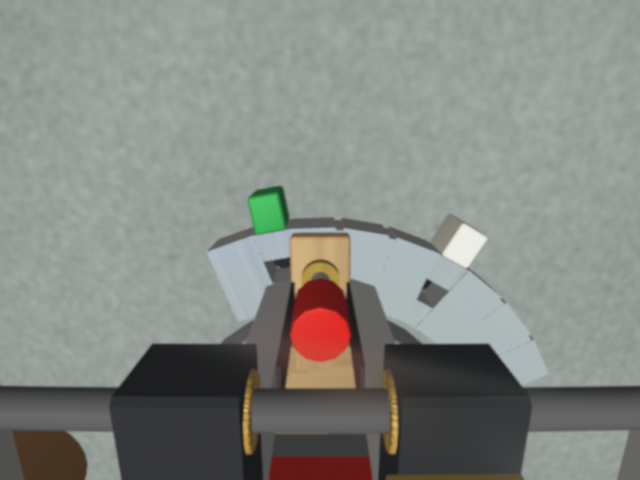

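View pics/s26.png

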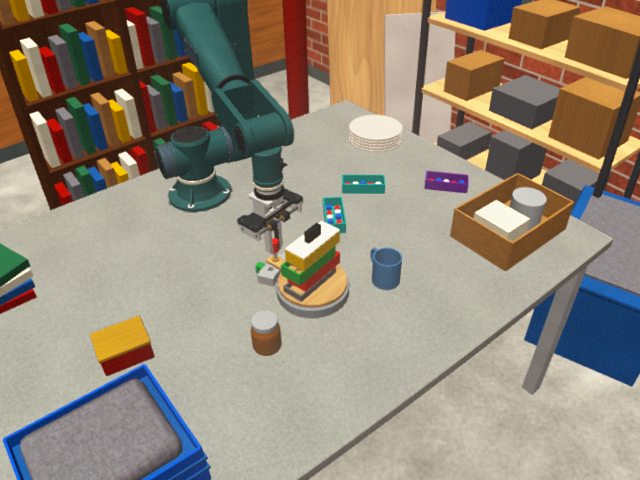

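```bash
python3 -m creep '[[-5.2,0,-0.1,0,-2.3,0,255],[-10.4,0,-0.4,0,-4.6,0,255],[-15.6,0,-0.9,0,-6.9,0,255],[-19.4,0,-1.5,0,-8.6,0,255],[-19.4,0,-1.5,0,-8.6,0,255]]'; python3 -m creep '[[0,4,0,0,0,0,255],[0,7,0,0,0,0,255],[0,7,0,0,0,0,255]]'
```

```text
time: 48.4
tool_pos: [0.4869, -0.0396, 0.0759]
ee_rot: [-1.571, 0.0, 1.941]
wrist_force: [5.4, 0.6, -9.2]
width: 0.0234
time: 48.78
tool_pos: [0.4869, -0.0396, 0.0688]
ee_rot: [-1.571, 0.0, 1.941]
wrist_force: [4.2, 0.6, -7.4]
width: 0.0234
```

```bash
python3 -m creep '[[-1,1,0,0,-0.45,0,255],[-2,2,0,0,-0.9,0,255],[-3,2,0,0,-1.35,0,255],[-3.9,2,-0.1,0,-1.7,0,255],[-3.9,2,-0.1,0,-1.7,0,255]]'
```

```text
time: 49.4
tool_pos: [0.4883, -0.043, 0.0669]
ee_rot: [-1.571, -0.0, 1.971]
wrist_force: [4.1, 1.5, -7.7]
width: 0.0236
```

Now at 0.700; lower.

```bash
python3 -m creep '[[0,3,0,0,0,0,255],[0,6,0,0,0,0,255],[0,6,0,0,0,0,255]]'; python3 -m creep '[[0,3,0,0,0,0,255],[0,7,0,0,0,0,255],[0,7,0,0,0,0,255]]'
```

```text
time: 49.78
tool_pos: [0.4884, -0.0431, 0.0607]
ee_rot: [-1.571, -0.0, 1.971]
wrist_force: [5.4, 0.2, -6.8]
width: 0.0235
time: 50.15
tool_pos: [0.4884, -0.0432, 0.054]
ee_rot: [-1.571, 0.0, 1.971]
wrist_force: [4.0, 0.8, -6.6]
width: 0.0235
```

```bash
python3 -m creep '[[0,1,0,0,0,0,255],[0,2,0,0,0,0,255],[0,2,0,0,0,0,255]]'; python3 -m creep '[[0,-1,0,0,0,0,0],[0,-1,0,0,0,0,0],[0,-1,0,0,0,0,0],[0,-1,0,0,0,0,0],[0,-1,0,0,0,0,0]]'; python3 -c "
from h import *
snap('wrist','w27.png')"
```

```text
time: 50.52
tool_pos: [0.4887, -0.0436, 0.0538]
ee_rot: [-1.572, 0.002, 1.971]
wrist_force: [0.7, 0.4, 5.5]
width: 0.024
time: 51.15
tool_pos: [0.488, -0.0431, 0.0527]
ee_rot: [-1.57, -0.0, 1.971]
wrist_force: [0.1, -0.3, 0.1]
width: 0.07
```

View pics/w27.png

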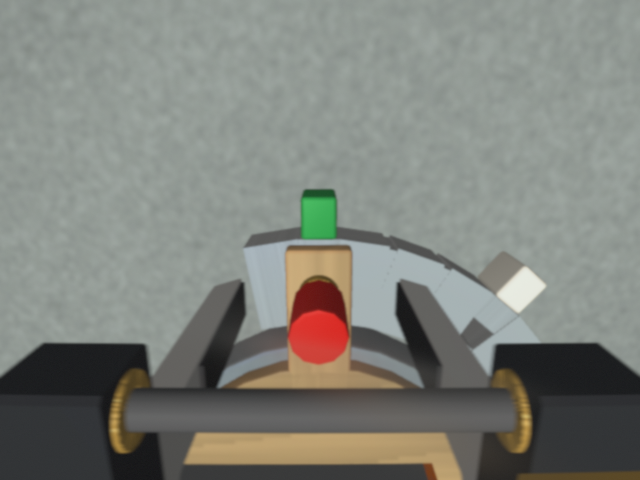

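Pin is home (firm stop at z 0.0538, as at white). Retreat up and away.

```bash
python3 -m creep '[[0,-50,0,0,0,0,0],[0,-110,0,0,0,0,0],[0,-160,0,0,0,0,0],[0,-200,0,0,0,0,0],[0,-210,0,0,0,0,0]]'; python3 -m creep '[[0,0,60,0,0,0,0],[0,0,110,0,0,0,0],[0,0,130,0,0,0,0],[0,0,130,0,0,0,0],[0,0,130,0,0,0,0]]'; python3 -c "
from h import *
go(0,0,0,0)
o,s=snap('scene','s28.png');crop(s['color'],'s28c.png',220,180,420,330,4)
o,s=snap('top','t28.png');crop(s['color'],'t28c.png',260,170,420,290,5)
snap('wrist','w28.png')
# detectors
for n in ['pin_knob','dock','green_hole','cover','tray_b','mug','jar','tin']:
  for cam in ['scene','top']:
    for d in robot.landmark_of(n,cam)[:3]: print(n,cam,round(d['p'],2),np.round(d['point'],3))
"
```

```text
time: 51.82
tool_pos: [0.4893, -0.0434, 0.2661]
ee_rot: [-1.576, 0.003, 1.971]
wrist_force: [-0.1, 0.6, -0.7]
width: 0.094
time: 52.45
tool_pos: [0.3692, -0.0935, 0.2623]
ee_rot: [-1.571, -0.001, 1.971]
wrist_force: [0.4, -0.7, 0.1]
width: 0.0939
tool shift mm [230.1 262.3 303.4] roty deg 113.0 dist rows 7.4 at [ 0.3692 -0.0935  0.2623] 1.971 F [ 0.4 -0.7  0.1] w 0.0939 t 52.45
pin_knob scene 0.55 [ 0.489 -0.045  0.072]
pin_knob top 0.56 [ 0.491 -0.045  0.026]
pin_knob top 0.39 [ 0.489 -0.044  0.072]
dock scene 0.8 [0.607 0.011 0.059]
dock scene 0.52 [0.602 0.018 0.131]
dock top 0.63 [0.611 0.011 0.064]
green_hole scene 0.75 [ 0.491 -0.043  0.025]
green_hole scene 0.55 [0.605 0.018 0.133]
green_hole top 0.81 [ 0.49  -0.044  0.027]
cover scene 0.97 [0.609 0.019 0.166]
cover top 0.82 [0.6   0.016 0.165]
tray_b scene 0.96 [0.604 0.018 0.133]
tray_b scene 0.85 [0.407 0.252 0.003]
tray_b scene 0.84 [ 0.609 -0.003  0.095]
tray_b top 0.87 [0.333 0.432 0.001]
tray_b top 0.65 [0.602 0.015 0.131]
tray_b top 0.63 [ 0.402  0.251 -0.003]
mug scene 0.25 [ 0.491 -0.044  0.068]
mug scene 0.22 [0.603 0.017 0.13 ]
mug top 0.79 [0.699 0.193 0.001]
jar scene 0.7 [ 0.686 -0.192 -0.003]
jar scene 0.67 [ 0.499 -0.475 -0.005]
jar top 0.86 [ 0.683 -0.191 -0.001]
tin scene 0.75 [ 0.498 -0.472 -0.004]
tin top 0.96 [ 0.5   -0.472 -0.001]
```

View pics/s28c.png

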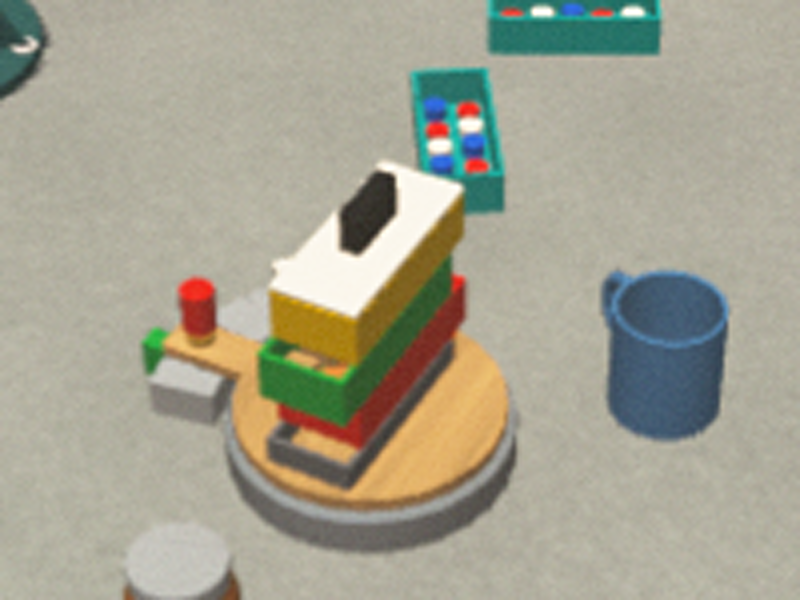

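View pics/t28c.png

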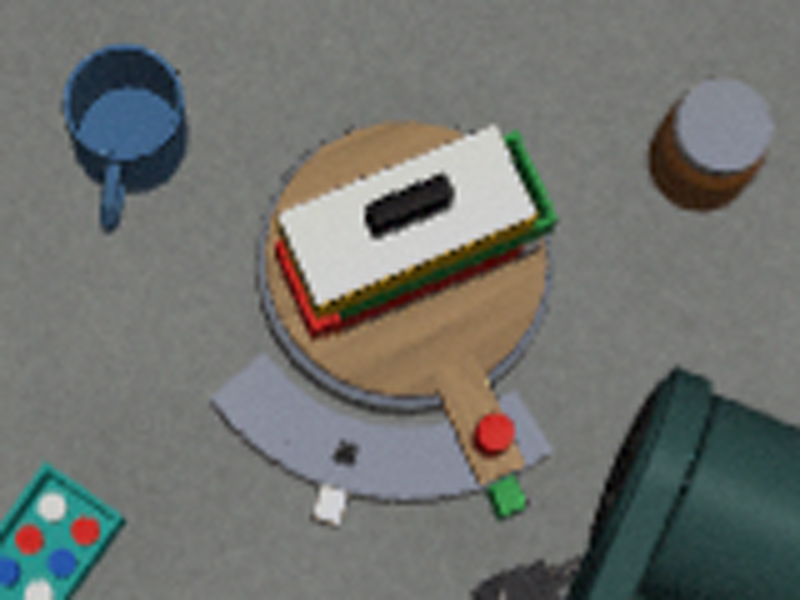

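```bash
python3 -c "
from h import *
s=robot.snapshot('top')
P=px2w(s,[np.array(p)/5+[260,170]-.4 for p in [(498,126),(540,218),(322,312),(279,212)]],.175)
l=(P[2]+P[3]-P[0]-P[1])[:2];a=np.arctan2(l[1],l[0]);v=np.array([np.cos(1.971),np.sin(1.971)]);A=np.array([.6065,.0053])
d=P.mean(0)[:2]-A;print(a,'rel y',d@v,'x',d@[v[1],-v[0]])
P=px2w(s,[np.array(p)/5+[260,170]-.4 for p in [(553,224),(517,133)]],.134)
for q in P: e=q[:2]-A;print('green end y',e@v,'expect',-.079)
P=px2w(s,[np.array(p)/5+[260,170]-.4 for p in [(276,248),(317,337)]],.099)
for q in P: e=q[:2]-A;print('red end y',e@v,'expect',.079)
print(px2w(s,[np.array((494,432))/5+[260,170]-.4],.088))
o=robot.get_obs();print(o['time'],o['qvel'].round(3))
robot.close_job()"
```

```text
1.9773843492125027 rel y 0.0078307926597178 x -0.0032940742092521283
green end y -0.07599921715079899 expect -0.079
green end y -0.07879900830210257 expect -0.079
red end y 0.07942054523295684 expect 0.079
red end y 0.07779437656135577 expect 0.079
[[ 0.48811111 -0.04472032  0.088     ]]
53.45 [-0.001 -0.001  0.001  0.    -0.001  0.   ]
the job is handed in; nothing more can be done
```

I moved the stand to the white hole, stacked the three trays that were there, put the cover on, turned the loaded stand to the green hole, and handed in at 53 s. No verdict was reported. There was no blue tray in the scene, so the stack is red, green, yellow from the bottom.

**Last checks:**
- **Tray positions:** at placing, the trays sat about +9, −10 and +8 mm along the dock. After the turn, the top camera put the red and green tray ends within 3 mm of where they should be.
- **Cover:** it was +8 mm along the dock (target +9) and 3 mm off crosswise, lined up with the dock to within about 0.01 rad.
- **Pin:** the wrist orientation when I let go put the turntable at 0.70 rad. The pin met a firm stop at the same height as in the white hole. The network put the knob point at 72 mm (73 mm is home).
- **Bystanders:** mug, jar and tin read within about 5 mm of their first detections. The purple and turquoise look-alikes were left alone.

**Disagreements:**
- The top and wrist cameras differ by 2–4 mm on the stand's axis.
- The red tray touched one side of the dock as it went in.
- In the scene picture, the network gave only low-confidence, wrong positions for the mug; the top picture showed it in place.
- One top-camera reading of the knob height (26 mm) was clearly wrong.

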